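# Proof-pull the spare headphone hook, then clear the crowded one

### The arm

A 6-joint arm with a two-finger parallel gripper is mounted at the origin on the work surface. World frame = base frame: x ahead of the robot, y to its left, z up, the work surface at z = 0. Lengths are in m, angles in degrees, forces in N, time in s.
With the tool pointing down it reaches from about 0.35 to 0.875 m from the base axis. Payload 4.2 kg.
Tool frame: the origin (TCP) lies midway between the tips of the shut fingers; the grasp point (between the pads) lies 19 mm behind it (r.pinch_z is the distance from the TCP to the grasp point, in m); z points along the fingers, y is the line along which they close (so a half turn about z gives the same grasp; the last joint's range is limited). The gripper opens to 87 mm and grips with 3 to 60 N. Pads are 19 mm wide; open, the fingers measure 117 mm over their backs; the gripper's body (75 mm by 190 mm) begins 51 mm behind the grasp point.
Start: joints at [-48.61, 22.042, 0.453, 0, -68.411, -14.817], TCP at [0.28, -0.559, 0.223] pointing down, gripper open.
Joint ranges: [-179.83, 179.83], [-69.29, 118.12], [-61.27, 80.66], [-181.25, 117.63], [-171.15, -9.14], [-177.46, 177.46]. Speed limits (degrees/s): [159.86, 159.86, 180, 180, 180, 180].

### API

Orientations are given as a 3x3 rotation matrix whose columns are the frame's x, y, z axes.
In Python, from station import r, imaging, models gives the robot as it stands. The module is installed in compiled form; this text tells all that it offers.
- The arm moves only by the tool apply_moves, never from a script. Its argument "moves" is a list of rows, each a list of 2 entries, a list of its own where there are three numbers: the shift along the tool's x, y, z in m, then the turn about the tool's z in degrees. A call has 1 to 5 rows; each row shifts and turns the commanded pose from where the row before left it, along the tool's axes as they then stand; what a row does not reach is not made up. A row lasts 1/12 s, in which the tool goes at most 41.7 mm and 7.16 degrees, less where a joint would pass 70% of its speed; a pose out of reach is approached as far as the arm can. A call is refused whole if a number of a shift passes 0.0417 or a number of a turn 7.16, either way. A call with a gripper value outside its range is refused whole. "hand" is the finger opening in m, from 0 to 0.087, set as the call begins (left out, the last holds). The fingers move at their own pace and stop on an object; the grip force is fixed at half the most. Time passes only in rows, so rows that do not move let the fingers close. It gives the time, the measured TCP pose, the force, the opening and the grip force at its end, in the units of the state.
- r.sense(): the state, without advancing time (a new reading comes with each control period).
- imaging.capture(name): name is "scene" or "top" or "wrist"; returns a dict with "frame" (420x560x3 uint8, blue, green, red), "intrinsics" (3x3 intrinsics, pixels), "dist" ([k1, k2, p1, p2, k3] as OpenCV has them; the pictures are not rectified), "eye" and "orientation" of the camera in the world. Camera axes: x right, y down, z forward; pixel columns grow to the right and rows downward; lengths in m; the calibration is good to about 2 mm. A picture is of the moment at which its call begins. There is no depth.
- r.finish_job(): hands the job in; it is judged then, once.
Trained networks look in a picture, given as the dict that the camera call returned (one of the last four; its "shot" number tells which), for a name from the list of things; names that differ only in an ending like _2 or _b are one class to them, and where a whole thing is asked for, a point or a joint stands for the part that bears it (a point fixed in the world has none). Each returns a list of dicts, best first, with "confidence" (0 to 1); they miss things now and then, are a little off and sometimes report something else, mostly with a low value. They report only what shows in the picture. A call takes as long as a camera call.
- models.cut_out(picture, target): "region" (420x560 bool, what is visible of it) and "extent" ([left, top, width, height] as shares, 0 to 1, of the picture: columns of its width, rows of its height, round what is visible of it).
- models.place_of(picture, target): "at" ([column, row] as shares, 0 to 1, of the picture: columns of its width, rows of its height: a listed point, or the origin of a listed thing).
The state is a dict: "time_s": time; "joints": joint angles; "joint_velocities": joint speeds; "effort": joint torques, N m; "tcp_pos": TCP position; "ee_rot": TCP orientation; "wrist_force": force on the tool from outside, world axes, zero at the start; "moment": the same for the moment, N m; "gripper_width": opening from 0.0 (shut) to 1.0 (fully open); "gripper_force": force on a finger pad.
Only numpy, scipy, OpenCV 4.12 (cv2) and the standard library are available. Lean on these libraries where they do the work, as an engineer would, in place of code of your own. Each camera call takes 0.05 s, during which the arm holds its last target. There are 200 camera calls.

### The job

The empty stand's hook has just been pressed into its post: grip it and pull it straight out along its length with a steadily rising force, without jerking, stop at 15 N (well under 20), keep that up for a second to prove it holds, then ease off and let it spring back home. Then move the front headphones (round cups) from the crowded stand's hook to hang freely on the proved hook, and last take down the rear headphones (square cups) and stand them gently upright in the middle of the cork pad, one cup towards each end of its long side. Drop nothing, and leave the other things on the table where they are.

Things in the scene. Friction and masses are not known exactly. Their poses are not given: they have to be found in the camera images.
- spare_stand: The empty headphone stand, fixed: dark steel foot 200 (x) x 150 (y) x 20 mm; at its rear a dark wood post 235 mm tall, 50 mm wide, front face at x = +55 mm; a level steel arm runs from it to x = -170 mm, towards the robot's side. Origin on the table under the foot's centre. Its arm is the freshly pressed-in spare hook. May be left or right.
- spare_hook (a joint): How far the spare hook's arm has come out of its post along the stand's -x, m. 0 = home. It sits elastically in a hidden bush: it comes out 1 mm for every 2 N of pull (2000 N/m, so 7.5 mm at 15 N) and springs back by itself; it cannot turn or move otherwise.
- spare_mid (a point): On the top of the spare hook's arm, on its centre line, midway along (110 mm from the post's face, 103 mm from the lip); moves with the arm. Axes as the stand's. The arm is 30 mm wide (y), 14 mm thick, its flat top 215 mm above the table; its last 12 mm form a lip 16 mm higher. 
- full_stand: The crowded headphone stand, fixed: dark steel foot 200 (x) x 150 (y) x 20 mm; at its rear a dark wood post 235 mm tall, 50 mm wide, front face at x = +55 mm; a level steel arm runs from it to x = -170 mm, towards the robot's side. Origin on the table under the foot's centre. Both headphones hang on its rigid arm: the square pair at the rear, x = -10 mm, the round pair in front, x = -97 mm.
- full_mid (a point): On the top of the crowded stand's arm, on its centre line, at full_stand's x = -55 mm. Axes as the stand's. The arm is 30 mm wide (y), 14 mm thick, its flat top 215 mm above the table; its last 12 mm form a lip 16 mm higher. 
- round_phones: Front pair of wireless headphones, with round cups 80 mm across and 36 mm thick. Overall 184 mm wide (y, cup to cup), 175 mm tall, 0.17 to 0.35 kg; 114 mm free between the cups. Origin midway between the cups' lower ends, z up, x across the thin direction (at the start axes as full_stand's).
- round_phones_band (a point): Centre of the underside of the round pair's headband, which rests on the hook, 145 mm above the body's origin. The padded black band above it is a block 34 mm (x) by 64 mm (y) by 30 mm tall; 12 mm thick dark steel arches run from it down to the cups at y = +-80 mm.
- square_phones: Rear pair of wireless headphones, with square flat-bottomed cups 72 mm (x) by 36 mm (y) by 85 mm tall, on which it can stand. Overall 184 mm wide (y, cup to cup), 175 mm tall, 0.17 to 0.35 kg; 114 mm free between the cups. Origin midway between the cups' lower ends, z up, x across the thin direction (at the start axes as full_stand's).
- square_phones_band (a point): Centre of the underside of the square pair's headband, which rests on the hook, 145 mm above the body's origin. The padded black band above it is a block 34 mm (x) by 64 mm (y) by 30 mm tall; 12 mm thick dark steel arches run from it down to the cups at y = +-80 mm.
- pad: Thin cork pad fixed on the table, 240 mm (its x, the long side) x 130 mm (y) x 4 mm thick, lying between and in front of the stands. Origin under its centre, at table height.
- tea_cup: Bystander: white cup, 76 mm wide, 60 mm tall. Origin at its underside.
- clay_vase: Bystander: clay vase, 84 mm wide, 110 mm tall. Origin at its underside.
- wood_bowl: Bystander: wooden bowl, 140 mm wide, 60 mm tall. Origin at its underside.
- small_book: Bystander: closed book, 130 x 90 x 18 mm, lying flat. Origin at its underside.
- stone: Bystander: rounded stone, 68 mm wide, 30 mm tall. Origin at its underside.
- tea_tin: Bystander: metal tin, 80 mm wide, 110 mm tall. Origin at its underside.

How it is judged:
By the outcome, as a careful person would: the job done as asked, in the order asked, and still so for the second after the job is handed in, with the robot touching nothing.
It also fails if it takes over 72 s, if anything falls off the work surface, if the arm or the gripper's body presses on something with over 40 N, if the wrist force passes 120 N, or if a joint passes its speed limit or range.

## Working session

There is one attempt and no reset: what is moved stays moved. The work goes in short steps, Python scripts to look and compute and a tool call to move; the robot and the scene stay as the last step left them, time stands still between calls to the robot, and variables do not carry over. Pictures are saved under pics/ and viewed, at most 10 in all, crops included, and the job is handed in when it is done.

Besides the shell and the picture viewer there is one more tool, called after "Emit:" as a command line: name --argument value ..., lists and objects as JSON in quotes. apply_moves: Moves the arm, as the interface text tells. Its arguments: {"type":"object","properties":{"moves":{"type":"array"},"hand":{"type":"number"}},"required":["moves"]}

```bash
mkdir -p pics; cat > h.py <<'E'
from station import r, imaging, models
import numpy as np, cv2
def ray(c,at):
    h,w=c["frame"].shape[:2]
    p=np.array([[at[0]*w,at[1]*h]],float).reshape(1,1,2)
    u=cv2.undistortPoints(p,np.array(c["intrinsics"],float),np.array(c["dist"],float))[0,0]
    d=np.array(c["orientation"])@np.array([u[0],u[1],1.]); return np.array(c["eye"],float),d/np.linalg.norm(d)
def tri(rays):
    A=np.zeros((3,3));b=np.zeros(3)
    for e,d in rays:
        P=np.eye(3)-np.outer(d,d);A+=P;b+=P@e
    x=np.linalg.solve(A,b); return x,[float(np.linalg.norm((np.eye(3)-np.outer(d,d))@(x-e))) for e,d in rays]
def proj(c,X):
    R=np.array(c["orientation"]);t=-R.T@np.array(c["eye"])
    return cv2.projectPoints(np.array(X,float).reshape(-1,1,3),cv2.Rodrigues(R.T)[0],t,np.array(c["intrinsics"],float),np.array(c["dist"],float))[0].reshape(-1,2)
E
python3 - <<'E'
from h import *
cs={n:imaging.capture(n) for n in("scene","top")}
im=np.vstack([cs[n]["frame"] for n in cs]); 
for n in cs: cv2.imwrite(f"pics/{n}0.png",cs[n]["frame"]); print(n,np.round(cs[n]["eye"],3),np.round(cs[n]["orientation"],2).tolist())
np.set_printoptions(precision=4,suppress=True)
for t in "spare_stand spare_mid full_stand full_mid round_phones round_phones_band square_phones square_phones_band pad tea_cup clay_vase wood_bowl small_book stone tea_tin".split():
    R=[];s=[]
    for n in cs:
        l=models.place_of(cs[n],t)
        if l:
            R.append(ray(cs[n],l[0]["at"])); s.append((n,round(l[0]["confidence"],2),[round(v*k) for v,k in zip(l[0]["at"],(560,420))]))
    if len(R)==2:
        x,e=tri(R);print(t,x,np.round(e,4),s)
    elif R:
        e,d=R[0];print(t,"z0",e-d*e[2]/d[2],s)
print(r.sense())
E
```

```text
scene [1.214 0.454 1.241] [[-0.5, 0.7, -0.52], [0.87, 0.39, -0.31], [-0.01, -0.6, -0.8]]
top [3.700e-01 1.000e-03 1.543e+00] [[-0.01, -1.0, 0.08], [-1.0, 0.01, 0.0], [-0.0, -0.08, -1.0]]
spare_stand [ 0.6001  0.2234 -0.0024] [0.0041 0.0041] [('scene', 0.87, [311, 275]), ('top', 0.62, [208, 182])]
spare_mid [0.5415 0.229  0.2119] [0.0005 0.0005] [('scene', 0.7, [326, 230]), ('top', 0.72, [196, 191])]
full_stand [ 0.6398 -0.2337  0.0047] [0.0031 0.0031] [('scene', 0.85, [203, 230]), ('top', 0.89, [353, 166])]
full_mid [ 0.5726 -0.2331  0.2127] [0.0063 0.0063] [('scene', 0.72, [205, 183]), ('top', 0.61, [366, 177])]
round_phones [ 0.5427 -0.0791  0.1862] [0.0942 0.0942] [('scene', 0.88, [218, 202]), ('top', 0.57, [282, 213])]
round_phones_band [ 0.534  -0.2365  0.2063] [0.0017 0.0017] [('scene', 0.92, [210, 177]), ('top', 0.6, [366, 192])]
square_phones [ 0.6246 -0.2354  0.0711] [0.0019 0.0019] [('scene', 0.62, [200, 217]), ('top', 0.63, [356, 168])]
square_phones_band z0 [ 0.659  -0.2644  0.    ] [('top', 0.8, [362, 161])]
pad [ 0.4778  0.0811 -0.3184] [0.0956 0.0956] [('scene', 0.7, [
[... 556 characters left out ...]
 [340, 269])]
tea_tin [ 0.437  -0.5353  0.006 ] [0.0029 0.0029] [('scene', 0.67, [175, 169]), ('top', 0.71, [449, 229])]
{'time_s': 1.6, 'joints': array([-48.6095,  22.0408,   0.4518,  -0.    , -68.4118, -14.8168]), 'joint_velocities': array([-0.0909,  0.0452,  0.0272, -0.0644,  0.0209,  0.0289]), 'effort': array([ -0.    , -39.0459,  18.7618,   4.2242,   0.0155,  -0.    ]), 'tcp_pos': array([ 0.2796, -0.5589,  0.2226]), 'ee_rot': array([[-0.8944, -0.4473, -0.    ],
       [-0.4473,  0.8944,  0.    ],
       [ 0.    ,  0.    , -1.    ]]), 'wrist_force': array([ 0.4996, -0.177 , -1.3345]), 'moment': array([ 0.0123, -0.0427,  0.0367]), 'gripper_force': 0.0, 'gripper_width': 0.9996070413622403}
```

View both.

View pics/scene0.png

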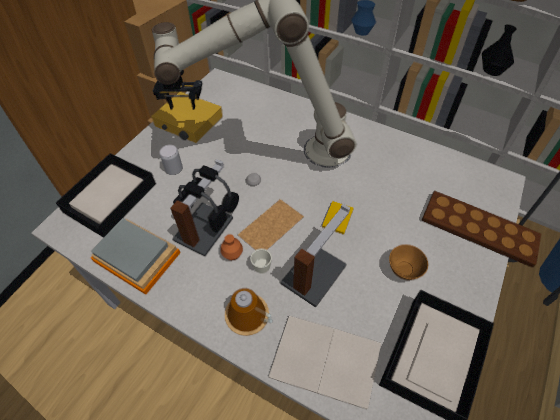

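View pics/top0.png

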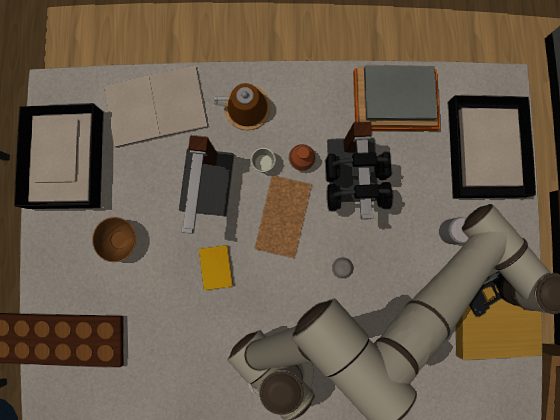

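The scene picture shows the empty stand with its arm ending at (350,210), the crowded one at (205,190) and the pad at (270,225). The top picture agrees: spare arm (198,145)-(188,230), pad (283,217), bands at (366,160) and (366,192). Next I measure the yaws.

```bash
python3 - <<'E'
from h import *
np.set_printoptions(precision=4,suppress=True)
cs={n:imaging.capture(n) for n in("top","scene")}
def world(c,px,z):
    o=[]
    for p in px:
        e,d=ray(c,(p[0]/560,p[1]/420)); o.append((e+d*(z-e[2])/d[2])[:2])
    return np.array(o,np.float32)
for t,z in(("pad",.004),("spare_hook",.215),("full_mid",.215),("spare_stand",.02),("round_phones_band",.245),("square_phones_band",.245),("clay_vase",.05),("tea_cup",.05)):
  for n in cs:
    l=models.cut_out(cs[n],t)
    if not l: print(t,n,"none");continue
    ys,xs=np.nonzero(l[0]["region"]); 
    w=world(cs[n],np.c_[xs,ys]+.5,z)
    (c,s,a)=cv2.minAreaRect(w); 
    m=w.mean(0); v=np.linalg.svd(w-m,full_matrices=False)[2][0]
    print(t,n,round(l[0]["confidence"],2),len(xs),"c",np.array(c),"s",np.array(s),"a",round(a,2),"pca",round(np.degrees(np.arctan2(v[1],v[0]))%180,2), "mean",m)
E
```

```text
pad top 0.76 3160 c [ 0.4836 -0.0102] s [0.1341 0.2412] a 76.35 pca 166.27 mean [ 0.4831 -0.0112]
pad scene 0.58 1556 c [ 0.4924 -0.0093] s [0.125  0.2358] a 75.94 pca 163.9 mean [ 0.494  -0.0094]
spare_hook top 0.63 935 c [0.5389 0.2326] s [0.04   0.2273] a 83.67 pca 172.6 mean [0.5409 0.2336]
spare_hook scene 0.72 609 c [0.5344 0.2411] s [0.0354 0.225 ] a 83.32 pca 173.2 mean [0.5383 0.2404]
full_mid top none
full_mid scene 0.59 2069 c [ 0.6347 -0.1574] s [0.3637 0.2156] a 0.16 pca 32.31 mean [ 0.7186 -0.1511]
spare_stand top 0.91 3657 c [0.5831 0.2284] s [0.1544 0.3107] a 83.11 pca 173.37 mean [0.595  0.2317]
spare_stand scene 0.88 2869 c [0.4912 0.237 ] s [0.172  0.4342] a 83.08 pca 4.96 mean [0.5667 0.2254]
round_phones_band top 0.75 1146 c [ 0.5181 -0.2133] s [0.0704 0.1805] a 1.51 pca 92.32 mean [ 0.5221 -0.2189]
round_phones_band scene 0.86 702 c [ 0.5815 -0.1601] s [0.2356 0.0942] a 74.45 pca 68.16 mean [ 0.5806 -0.1603]
square_phones_band top 0.96 1129 c [ 0.5986 -0.2125] s [0.0751 0.1789] a 1.63 pca 92.54 mean [ 0.6037 -0.2178]
square_phones_band scene 0.61 836 c [ 0.6706 -0.1614] s [0.2402 0.1005] a 78.96 pca 72.54 mean [ 0.6674 -0.1548]
clay_vase top 0.66 566 c [ 0.6626 -0.0713] s [0.0809 0.0815] a 44.62 pca 67.73 mean [ 0.6621 -0.0712]
clay_vase scene 0.74 437 c [ 0.6743 -0.0726] s [0.1038 0.0791] a 71.89 pca 45.31 mean [ 0.6725 -0.0685]
tea_cup top 0.65 454 c [0.6566 0.0488] s [0.0739 0.0705] a 55.44 pca 56.72 mean [0.656  0.0494]
tea_cup scene 0.81 412 c [0.6658 0.0546] s [0.0967 0.0709] a 30.32 pca 38.07 mean [0.6652 0.0556]
```

Emit:
apply_moves --moves '[[[0,0,-0.035],6.66],[[0,0,-0.035],6.66],[[0,0,-0.035],6.66],[[0,0,-0.035],6.66],[[0,0,-0.035],6.66]]'

```text
time_s: 2.92
tcp_pos: [0.2793, -0.5586, 0.3996]
ee_rot: [[-0.992, 0.123, 0.0], [0.123, 0.992, -0.0], [-0.0, -0.0, -1.0]]
wrist_force: [0.5, -0.8, -0.2]
gripper_width: 1.002
gripper_force: 0.0
```

Emit:
apply_moves --moves '[[[-0.0145,0.038,0],0],[[-0.0145,0.038,0],0],[[-0.0145,0.038,0],0],[[-0.0145,0.038,0],0],[[-0.0145,0.038,0],0]]'

```text
time_s: 3.33
tcp_pos: [0.3741, -0.3771, 0.3977]
ee_rot: [[-0.993, 0.118, 0.0], [0.118, 0.993, -0.0], [-0.0, -0.0, -1.0]]
wrist_force: [1.5, 0.1, 0.1]
gripper_width: 1.002
gripper_force: 0.0
```

Emit:
apply_moves --moves '[[[-0.0145,0.038,0],0],[[-0.0145,0.038,0],0],[[-0.0145,0.038,0],0],[[-0.0145,0.038,0],0],[[0,0,0],0]]'

```text
time_s: 3.75
tcp_pos: [0.4516, -0.2296, 0.3975]
ee_rot: [[-0.994, 0.11, 0.001], [0.11, 0.994, 0.001], [-0.001, 0.002, -1.0]]
wrist_force: [-0.4, 0.0, -0.6]
gripper_width: 1.002
gripper_force: 0.0
```

```bash
python3 - <<'E'
from h import *
np.set_printoptions(precision=4,suppress=True)
c=imaging.capture("wrist"); cv2.imwrite("pics/w1.png",c["frame"]); import pickle; pickle.dump(c,open("w1.pkl","wb"))
s=r.sense();print(s["time_s"],s["tcp_pos"],s["ee_rot"],s["joints"],s["wrist_force"]); print(c["eye"],c["orientation"])
for t in("full_mid","round_phones_band","square_phones_band","full_stand","pad"):
    print(t,[(round(l["confidence"],2),np.array(l["at"])*[560,420]) for l in models.place_of(c,t)[:2]])
E
```

```text
3.8 [ 0.4506 -0.2317  0.3976] [[-0.9938  0.1112  0.0004]
 [ 0.1112  0.9938  0.0003]
 [-0.0003  0.0004 -1.    ]] [ -8.8411   6.0286   3.5493  -0.0227 -87.5018 -87.5445] [ 0.1295 -0.8228  0.3714]
[ 0.3836 -0.2224  0.5597] [[ 0.1098  0.9622  0.2491]
 [ 0.994  -0.1066 -0.0264]
 [ 0.0012  0.2505 -0.9681]]
full_mid [(0.79, array([288.12, 298.62])), (0.6, array([444.808, 260.106]))]
round_phones_band [(0.88, array([282.688, 265.398]))]
square_phones_band [(0.75, array([291.816, 334.488])), (0.68, array([530.488,  64.806]))]
full_stand []
pad [(0.65, array([409.808, 175.098]))]
```

View pics/w1.png

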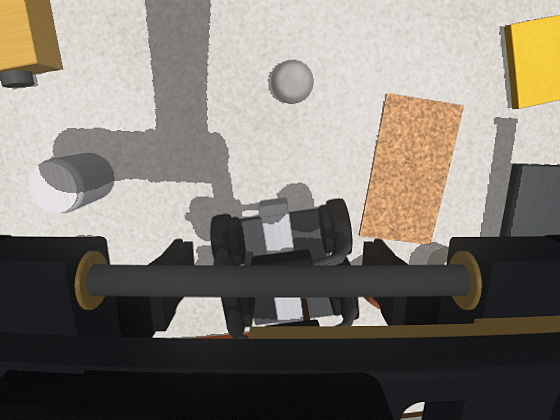

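Emit:
apply_moves --moves '[[[0.0084,0.0378,0],0],[[0.0084,0.0378,0],0],[[0.0084,0.0378,0],0],[[0.0084,0.0378,0],0],[[0.0084,0.0378,0],0]]'

```text
time_s: 4.47
tcp_pos: [0.429, -0.0419, 0.3977]
ee_rot: [[-0.993, 0.121, 0.001], [0.121, 0.993, 0.0], [-0.001, 0.0, -1.0]]
wrist_force: [1.2, 0.5, -0.5]
gripper_width: 1.001
gripper_force: 0.0
```

Emit:
apply_moves --moves '[[[0.0084,0.0378,0],0],[[0,0,0],0],[[0,0,0],0]]'

```text
time_s: 4.72
tcp_pos: [0.4256, -0.0028, 0.3978]
ee_rot: [[-0.993, 0.115, 0.001], [0.115, 0.993, 0.0], [-0.001, 0.0, -1.0]]
wrist_force: [-0.0, -0.7, -0.1]
gripper_width: 1.0
gripper_force: 0.0
```

```bash
cat >> h.py <<'E'
np.set_printoptions(precision=4,suppress=True)
def world(c,px,z):
    o=[]
    for p in px:
        e,d=ray(c,(p[0]/560,p[1]/420)); o.append((e+d*(z-e[2])/d[2])[:2])
    return np.array(o,np.float32)
def rect(c,t,z):
    l=models.cut_out(c,t)
    if not l: print(t,"none");return
    ys,xs=np.nonzero(l[0]["region"]); w=world(c,np.c_[xs,ys]+.5,z); cc,s,a=cv2.minAreaRect(w)
    m=w.mean(0); v=np.linalg.svd(w-m,full_matrices=False)[2][0]
    print(t,round(l[0]["confidence"],2),xs.min(),xs.max(),ys.min(),ys.max(),"c",np.array(cc),"s",np.array(s),"a",round(a,2),"pca",round(np.degrees(np.arctan2(v[1],v[0]))%180,2),"mean",m)
def show(c,ts):
    for t in ts: print(t,[(round(l["confidence"],2),np.array(l["at"])*[560,420]) for l in models.place_of(c,t)[:2]])
def st():
    s=r.sense();print(s["time_s"],s["tcp_pos"],s["ee_rot"].tolist(),s["wrist_force"],s["gripper_width"],s["gripper_force"])
E
python3 - <<'E'
from h import *
import pickle
c=imaging.capture("wrist"); pickle.dump(c,open("w2.pkl","wb")); st(); rect(c,"pad",.004); print(world(c,[x for x in (np.array(models.place_of(c,"pad")[0]["at"])*[560,420],)],.002))
w1=pickle.load(open("w1.pkl","rb")); q=world(w1,[(387,94),(463,105),(432,243),(360,236)],.004);print(q,q.mean(0)); d=q[2]+q[3]-q[0]-q[1];print(np.degrees(np.arctan2(d[1],d[0])))
E
```

```text
4.7667 [ 0.4257 -0.0038  0.3977] [[-0.9931348856379172, 0.11697431719751097, 0.00032870220164332015], [0.11697427414204677, 0.9931349341727345, -0.0001473589482689274], [-0.0003436828517481713, -0.00010789761079066066, -0.9999999351200993]] [ 0.7665 -0.5734  0.1986] 0.9974389727188442 0.0
pad 0.64 172 210 298 338 c [ 0.6912 -0.1968] s [0.0735 0.0857] a 83.99 pca 152.83 mean [ 0.6911 -0.1957]
[[ 0.4897 -0.016 ]]
[[ 0.3576 -0.0453]
 [ 0.3858  0.0784]
 [ 0.6167  0.0266]
 [ 0.5889 -0.1008]] [ 0.4872 -0.0103]
-13.060651
```

Emit:
apply_moves --moves '[[[0.0084,0.0378,0],0],[[0.0084,0.0378,0],0],[[0.0084,0.0378,0],0],[[0.0084,0.0378,0],0],[[0.0084,0.0378,0],0]]'

```text
time_s: 5.28
tcp_pos: [0.4066, 0.1891, 0.3978]
ee_rot: [[-0.993, 0.121, 0.001], [0.121, 0.993, 0.0], [-0.0, 0.0, -1.0]]
wrist_force: [0.7, -0.5, -0.7]
gripper_width: 1.001
gripper_force: 0.0
```

Emit:
apply_moves --moves '[[[0.0084,0.0378,0],0],[[0,0,0],0],[[0,0,0],0]]'

```text
time_s: 5.53
tcp_pos: [0.4029, 0.2279, 0.3967]
ee_rot: [[-0.993, 0.117, -0.001], [0.117, 0.993, -0.002], [0.001, -0.002, -1.0]]
wrist_force: [-0.9, -1.0, -0.2]
gripper_width: 1.002
gripper_force: 0.0
```

```bash
python3 - <<'E'
from h import *
import pickle
c=imaging.capture("wrist"); pickle.dump(c,open("w3.pkl","wb")); st(); cv2.imwrite("pics/w3.png",c["frame"]); rect(c,"spare_hook",.215); show(c,["spare_mid","spare_stand"])
print(c["eye"],c["orientation"])
E
```

```text
5.5833 [0.403  0.2269 0.3971] [[-0.9929332703906391, 0.11867174716353654, -0.0007327868065107178], [0.1186726302659734, 0.9929325713192145, -0.001309824098208839], [0.0005721687738061337, -0.0013875296632238077, -0.9999988736915297]] [ 0.3835 -0.5891  0.0836] 1.0029212916900538 0.0
spare_hook 0.58 286 316 210 325 c [0.4948 0.242 ] s [0.0302 0.1378] a 82.31 pca 172.9 mean [0.4828 0.2434]
spare_mid [(0.65, array([302.008, 310.086]))]
spare_stand [(0.87, array([290.976, 273.504]))]
[0.3354 0.2361 0.5591] [[ 0.1172  0.9621  0.2463]
 [ 0.9931 -0.113  -0.0311]
 [-0.0021  0.2483 -0.9687]]
```

View pics/w3.png

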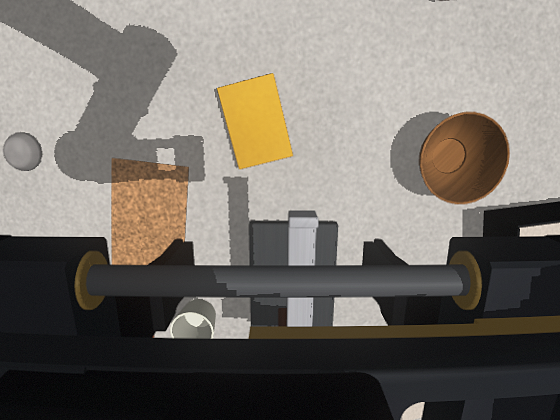

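The w3 picture shows the spare arm as a light strip (columns 288-316), its lip at rows 210-228. I fit its edges.

```bash
python3 - <<'E'
from h import *
import pickle
c=pickle.load(open("w3.pkl","rb")); g=cv2.cvtColor(c["frame"],cv2.COLOR_BGR2GRAY).astype(float)
L=[];R=[]
for y in list(range(234,262))+list(range(300,323)):
    row=g[y,270:335]; d=np.diff(row); 
    i=np.argmax(d[:30]); j=30+np.argmin(d[30:]); L.append((270+i+1,y+.5)); R.append((270+j+1,y+.5))
L=world(c,L,.215);R=world(c,R,.215)
for P in(L,R):
    p=np.polyfit(P[:,0],P[:,1],1); res=P[:,1]-np.polyval(p,P[:,0]); k=abs(res)<.0015; p=np.polyfit(P[k,0],P[k,1],1); print(np.degrees(np.arctan(p[0])),np.polyval(p,[.45,.54]),k.sum(),len(k))
print(g[204:236,302])
print("lip front/back",world(c,[(302,210.5),(302,228)],.231))
# two-view height of spare_mid & lip corners: compare scene
l=models.place_of(c,"spare_mid")[0]["at"]; a=ray(c,l)
for n in("scene","top"):
    q=imaging.capture(n); m=models.place_of(q,"spare_mid")
    if m: print(n,tri([a,ray(q,m[0]["at"])]))
print(world(c,[np.array(l)*[560,420]],.215))
w=pickle.load(open("w1.pkl","rb"));w2=pickle.load(open("w2.pkl","rb"));cv2.imwrite("pics/w2.png",w2["frame"])
E
```

```text
-7.505351445458038 [0.234  0.2221] 51 51
-6.97071768003127 [0.2627 0.2517] 43 51
[201. 198. 190. 186. 187. 193. 135.  74.  84.  84.  84.  83.  82. 140.
 184. 194. 193. 188. 187. 185. 183. 179. 176. 155. 170. 184. 184. 182.
 183. 183. 183. 183.]
lip front/back [[0.4222 0.2495]
 [0.4405 0.2477]]
scene (array([0.5466, 0.2373, 0.2104]), [0.0014341420259417407, 0.0014341420259417318])
top (array([0.5443, 0.2376, 0.2127]), [0.0011610519314257863, 0.0011610519314258305])
[[0.5435 0.2387]]
```

View pics/w2.png

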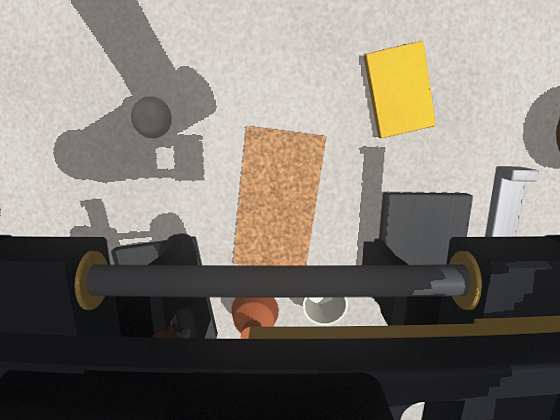

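The w2 picture shows the pad whole up to row 265 (front corners (247,127) and (325,136)), with the spare arm's lip at (515,172). Going to the spare hook's middle at about (0.543, 0.2366), yaw -7.2°.

Emit:
apply_moves --moves '[[[-0.0345,0.0066,0],0.4],[[-0.0345,0.0066,0],0],[[-0.0345,0.0066,0],0],[[-0.0345,0.0066,0],0],[[0,0,0.02],0]]'

```text
time_s: 6.4
tcp_pos: [0.5489, 0.2378, 0.378]
ee_rot: [[-0.992, 0.127, 0.005], [0.127, 0.992, 0.001], [-0.005, 0.002, -1.0]]
wrist_force: [1.0, 0.5, 0.3]
gripper_width: 0.998
gripper_force: 0.0
```

Emit:
apply_moves --moves '[[[0,0,0.04],0],[[0,0,0.04],0],[[0,0,0.03],0],[[0,0,0],0],[[0,0,0],0]]'

```text
time_s: 6.82
tcp_pos: [0.5424, 0.2364, 0.2669]
ee_rot: [[-0.992, 0.124, -0.002], [0.124, 0.992, -0.003], [0.001, -0.003, -1.0]]
wrist_force: [0.9, 0.0, 2.0]
gripper_width: 0.998
gripper_force: 0.0
```

```bash
python3 - <<'E'
from h import *
c=imaging.capture("wrist"); st(); cv2.imwrite("pics/w4.png",c["frame"])
cc=imaging.capture("scene"); t=r.sense()["tcp_pos"]; print(proj(cc,[[.543,.2366,.215],[.543-.103,.2366+.013,.215],t])); cv2.imwrite("pics/s4.png",cv2.resize(cc["frame"][150:330,220:440],None,fx=3.3,fy=3.3))
E
```

```text
6.8667 [0.5436 0.2372 0.2694] [[-0.9923067719161477, 0.12377595759507967, 0.002604367634444124], [0.12377680397801698, 0.9923100701543106, 0.0001657327204820427], [-0.002563826503860443, 0.00048681800303775096, -0.9999965948951477]] [ 1.1844 -0.107   1.9882] 0.997974615026438 0.0
[[327.6586 230.6687]
 [344.4907 209.758 ]
 [329.4381 220.9264]]
```

View pics/s4.png

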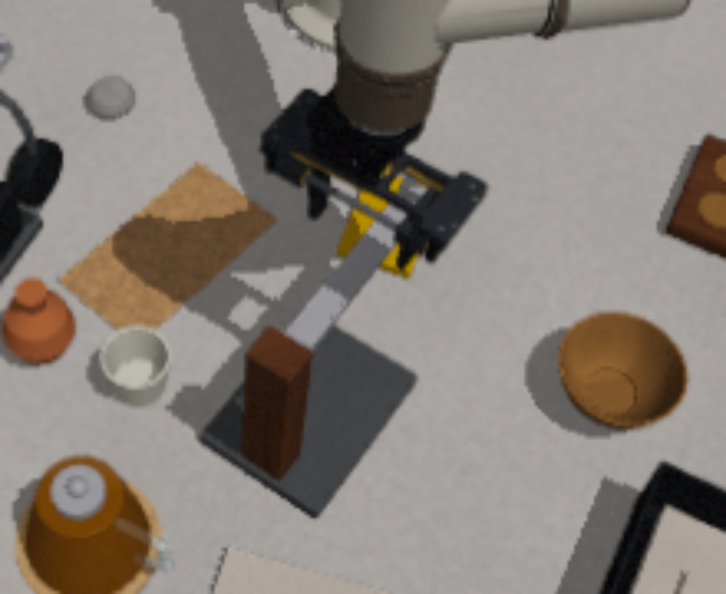

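The crop shows the open fingers straddling the spare arm (around (370,215)). Lowering and closing.

Emit:
apply_moves --moves '[[[0,0,0.025],0],[[0,0,0.025],0],[[0,0,0.02],0],[[0,0,0.009],0],[[0,0,0],0]]'

```text
time_s: 7.33
tcp_pos: [0.5426, 0.2371, 0.1887]
ee_rot: [[-0.992, 0.124, -0.0], [0.124, 0.992, -0.0], [0.0, -0.0, -1.0]]
wrist_force: [0.5, 0.4, -0.3]
gripper_width: 0.997
gripper_force: 0.0
```

Emit:
apply_moves --moves '[[[0,0,0],0],[[0,0,0],0]]'

```text
time_s: 7.5
tcp_pos: [0.5439, 0.2378, 0.1911]
ee_rot: [[-0.992, 0.124, 0.004], [0.124, 0.992, 0.002], [-0.004, 0.003, -1.0]]
wrist_force: [-0.5, -0.5, 0.1]
gripper_width: 0.998
gripper_force: 0.0
```

Emit:
apply_moves --moves '[[[0,0,0],0],[[0,0,0],0],[[0,0,0],0],[[0,0,0],0]]' --hand 0.0

```text
time_s: 7.83
tcp_pos: [0.5427, 0.2371, 0.1891]
ee_rot: [[-0.992, 0.124, 0.001], [0.124, 0.992, 0.001], [-0.001, 0.001, -1.0]]
wrist_force: [0.7, -0.5, -0.5]
gripper_width: 0.783
gripper_force: 0.0
```

Emit:
apply_moves --moves '[[[0,0,0],0],[[0,0,0],0],[[0,0,0],0],[[0,0,0],0]]'

```text
time_s: 8.17
tcp_pos: [0.5425, 0.237, 0.1885]
ee_rot: [[-0.992, 0.124, -0.0], [0.124, 0.992, -0.0], [0.0, -0.0, -1.0]]
wrist_force: [0.8, -0.2, 0.5]
gripper_width: 0.474
gripper_force: 0.0
```

```bash
python3 - <<'E'
from h import *
for i in range(3): imaging.capture("wrist"); st()
E
```

```text
8.2167 [0.5425 0.237  0.1885] [[-0.9922766509465358, 0.12404451701081105, -7.60649824194328e-05], [0.12404452206537506, 0.992276651050595, -6.576768552079801e-05], [6.73193852319942e-05, -7.46951831191829e-05, -0.999999994944365]] [-0.253   0.3529 -1.7143] 0.431387929825628 0.0
8.2667 [0.5425 0.237  0.1885] [[-0.9922759037846015, 0.12405046721579346, -0.00011113953096742132], [0.12405047840673937, 0.9922759035532303, -0.00010017324685846636], [9.785454043587055e-05, -0.00011318641104788339, -0.9999999888066626]] [-0.4878 -0.3314  0.2177] 0.38518351689113517 0.0
8.3167 [0.5422 0.2364 0.1885] [[-0.9922822797771012, 0.12399569576437207, -0.0009719425228943117], [0.12399709899335258, 0.9922813724202818, -0.0015483503977976223], [0.0007724516756692549, -0.001656918715847598, -0.9999983289679927]] [-1.9483 -8.9058  4.1586] 0.3429181620178874 17.927147056907415
```

Emit:
apply_moves --moves '[[[0,0,0],0],[[0,0,0],0],[[0,0,0],0]]'

```text
time_s: 8.57
tcp_pos: [0.5423, 0.2364, 0.1885]
ee_rot: [[-0.992, 0.124, -0.001], [0.124, 0.992, -0.001], [0.001, -0.001, -1.0]]
wrist_force: [-0.9, -2.3, 0.4]
gripper_width: 0.338
gripper_force: 30.0
```

```bash
python3 - <<'E'
from h import *
for i in range(3): imaging.capture("wrist"); st()
E
```

```text
8.6167 [0.5423 0.2364 0.1885] [[-0.9922622056774065, 0.12415734015625277, -0.0008185777499934124], [0.1241582384746666, 0.9922617562794525, -0.0011570843032514624], [0.000668582886431455, -0.0012497641943927504, -0.9999989955426868]] [-0.3207 -3.0584 -0.1016] 0.33919319452357766 29.99825737439096
8.6667 [0.5423 0.2364 0.1885] [[-0.9922503862696934, 0.12425200897779906, -0.0007805207397391645], [0.12425284930289031, 0.9922499325752935, -0.0011405018364327867], [0.0006327620069600739, -0.0012286453135943256, -0.999999045021012]] [-0.3764 -2.8228  0.478 ] 0.34123673184797026 29.998259134590626
8.7167 [0.5423 0.2364 0.1885] [[-0.9922585601372987, 0.12418682250303566, -0.000763512183464884], [0.12418764179067487, 0.9922580962530414, -0.0011401959311931186], [0.0006160038359050325, -0.0012261879505029451, -0.999999058500749]] [-0.2996 -3.6788  0.7451] 0.34203051244946914 29.998164558783174
```

Emit:
apply_moves --moves '[[[0.0004,0,0],0],[[0.0004,0,0],0],[[0.0004,0,0],0],[[0.0004,0,0],0],[[0.0004,0,0],0]]'

```text
time_s: 9.13
tcp_pos: [0.5409, 0.2366, 0.1885]
ee_rot: [[-0.992, 0.124, 0.0], [0.124, 0.992, -0.001], [-0.001, -0.001, -1.0]]
wrist_force: [2.3, -6.1, -0.3]
gripper_width: 0.338
gripper_force: 30.0
```

Emit:
apply_moves --moves '[[[0.0004,0,0],0],[[0.0004,0,0],0],[[0.0004,0,0],0],[[0.0004,0,0],0],[[0.0004,0,0],0]]'

```text
time_s: 9.55
tcp_pos: [0.5396, 0.2368, 0.1885]
ee_rot: [[-0.992, 0.124, 0.002], [0.124, 0.992, -0.001], [-0.002, -0.001, -1.0]]
wrist_force: [5.1, -6.2, -2.3]
gripper_width: 0.343
gripper_force: 30.0
```

Emit:
apply_moves --moves '[[[0.0004,-0.0001,0],0],[[0.0004,-0.0001,0],0],[[0.0004,-0.0001,0],0],[[0.0004,-0.0001,0],0],[[0.0004,-0.0001,0],0]]'

```text
time_s: 9.97
tcp_pos: [0.5385, 0.2369, 0.1885]
ee_rot: [[-0.992, 0.124, 0.004], [0.124, 0.992, -0.0], [-0.004, 0.0, -1.0]]
wrist_force: [8.0, -6.2, -3.7]
gripper_width: 0.342
gripper_force: 30.0
```

Emit:
apply_moves --moves '[[[0.0004,-0.0001,0],0],[[0.0004,-0.0001,0],0],[[0.0004,-0.0001,0],0],[[0.0004,-0.0001,0],0],[[0.0004,-0.0001,0],0]]'

```text
time_s: 10.38
tcp_pos: [0.5373, 0.2371, 0.1885]
ee_rot: [[-0.992, 0.124, 0.006], [0.124, 0.992, 0.001], [-0.005, 0.001, -1.0]]
wrist_force: [9.6, -3.7, -5.6]
gripper_width: 0.34
gripper_force: 30.0
```

Emit:
apply_moves --moves '[[[0.0004,-0.0001,0],0],[[0.0004,0,0],0],[[0.0004,0,0],0],[[0.0004,0,0],0],[[0.0004,0,0],0]]'

```text
time_s: 10.8
tcp_pos: [0.536, 0.2372, 0.1885]
ee_rot: [[-0.992, 0.124, 0.007], [0.124, 0.992, 0.001], [-0.007, 0.002, -1.0]]
wrist_force: [12.2, -5.5, -6.2]
gripper_width: 0.337
gripper_force: 30.0
```

Emit:
apply_moves --moves '[[[0.0004,0,0],0],[[0.0004,0,0],0],[[0.0003,0,0],0]]'

```text
time_s: 11.05
tcp_pos: [0.5353, 0.2373, 0.1885]
ee_rot: [[-0.992, 0.124, 0.008], [0.124, 0.992, 0.001], [-0.008, 0.002, -1.0]]
wrist_force: [13.5, -5.9, -5.9]
gripper_width: 0.342
gripper_force: 30.0
```

Emit:
apply_moves --moves '[[[0.0003,0,0],0],[[0.0002,0,0],0],[[0,0,0],0]]'

```text
time_s: 11.3
tcp_pos: [0.535, 0.2374, 0.1885]
ee_rot: [[-0.992, 0.124, 0.008], [0.124, 0.992, 0.001], [-0.008, 0.002, -1.0]]
wrist_force: [13.9, -6.2, -7.3]
gripper_width: 0.34
gripper_force: 30.0
```

```bash
python3 - <<'E'
from h import *
F=[]
for i in range(4): imaging.capture("wrist"); s=r.sense();F.append(s["wrist_force"]@[.992,-.125,0])
print(F,np.mean(F));st()
E
```

```text
[np.float64(14.96352684754896), np.float64(14.776528339882487), np.float64(14.73213105969747), np.float64(14.6286000948519)] 14.775196585495204
11.5 [0.5351 0.2374 0.1885] [[-0.9922345165895484, 0.12411634527172402, 0.008111530354713108], [0.12412845950591236, 0.9922656471220148, 0.0010055258417356915], [-0.00792399072401675, 0.00200458921465886, -0.9999665954386107]] [13.9311 -6.4712 -7.1703] 0.34012545404640926 30.016439063474536
```

Emit:
apply_moves --moves '[[[0.0001,0,0],0],[[0,0,0],0],[[0,0,0],0],[[0,0,0],0],[[0,0,0],0]]'

```text
time_s: 11.92
tcp_pos: [0.535, 0.2374, 0.1885]
ee_rot: [[-0.992, 0.124, 0.008], [0.124, 0.992, 0.001], [-0.008, 0.002, -1.0]]
wrist_force: [14.0, -6.2, -7.7]
gripper_width: 0.343
gripper_force: 30.0
```

Emit:
apply_moves --moves '[[[0,0,0],0],[[0,0,0],0],[[0,0,0],0],[[0,0,0],0],[[0,0,0],0]]'

```text
time_s: 12.33
tcp_pos: [0.535, 0.2374, 0.1885]
ee_rot: [[-0.992, 0.124, 0.008], [0.124, 0.992, 0.001], [-0.008, 0.002, -1.0]]
wrist_force: [13.6, -6.8, -8.2]
gripper_width: 0.34
gripper_force: 30.0
```

Emit:
apply_moves --moves '[[[0,0,0],0],[[0,0,0],0],[[0,0,0],0],[[0,0,0],0]]'

```text
time_s: 12.67
tcp_pos: [0.535, 0.2374, 0.1885]
ee_rot: [[-0.992, 0.124, 0.008], [0.124, 0.992, 0.001], [-0.008, 0.002, -1.0]]
wrist_force: [13.9, -6.1, -6.6]
gripper_width: 0.34
gripper_force: 30.0
```

Emit:
apply_moves --moves '[[[-0.0005,0,0],0],[[-0.0005,0,0],0],[[-0.0005,0,0],0],[[-0.0005,0,0],0],[[-0.0005,0,0],0]]'

```text
time_s: 13.08
tcp_pos: [0.5367, 0.2372, 0.1885]
ee_rot: [[-0.992, 0.124, 0.007], [0.124, 0.992, 0.001], [-0.006, 0.002, -1.0]]
wrist_force: [11.8, -4.6, -5.1]
gripper_width: 0.338
gripper_force: 30.0
```

Emit:
apply_moves --moves '[[[-0.0005,0,0],0],[[-0.0005,0,0],0],[[-0.0005,0,0],0],[[-0.0005,0,0],0],[[-0.0005,0,0],0]]'

```text
time_s: 13.5
tcp_pos: [0.5382, 0.2369, 0.1885]
ee_rot: [[-0.992, 0.124, 0.005], [0.124, 0.992, 0.001], [-0.005, 0.001, -1.0]]
wrist_force: [7.7, -4.1, -3.7]
gripper_width: 0.341
gripper_force: 30.0
```

Emit:
apply_moves --moves '[[[-0.0005,0,0],0],[[-0.0005,0,0],0],[[-0.0005,0,0],0],[[-0.0005,0,0],0],[[-0.0005,0,0],0]]'

```text
time_s: 13.92
tcp_pos: [0.5398, 0.2367, 0.1885]
ee_rot: [[-0.992, 0.124, 0.003], [0.124, 0.992, 0.001], [-0.003, 0.001, -1.0]]
wrist_force: [5.5, -4.1, -2.5]
gripper_width: 0.341
gripper_force: 30.0
```

Emit:
apply_moves --moves '[[[-0.0005,0,0],0],[[-0.0005,0,0],0],[[-0.0005,0,0],0],[[-0.0005,0,0],0],[[-0.0005,0,0],0]]'

```text
time_s: 14.33
tcp_pos: [0.5409, 0.2366, 0.1885]
ee_rot: [[-0.992, 0.124, 0.001], [0.124, 0.992, 0.001], [-0.001, 0.001, -1.0]]
wrist_force: [2.3, -1.1, -1.2]
gripper_width: 0.342
gripper_force: 30.0
```

Emit:
apply_moves --moves '[[[-0.0005,0,0],0],[[-0.0005,0,0],0],[[-0.0005,0,0],0],[[0,0,0],0]]'

```text
time_s: 14.67
tcp_pos: [0.5419, 0.2364, 0.1885]
ee_rot: [[-0.992, 0.124, -0.0], [0.124, 0.992, 0.001], [0.0, 0.001, -1.0]]
wrist_force: [0.8, 0.3, -1.5]
gripper_width: 0.337
gripper_force: 30.0
```

Emit:
apply_moves --moves '[[[-0.0002,0,0],0],[[-0.0002,0,0],0],[[0,0,0],0]]'

```text
time_s: 14.92
tcp_pos: [0.5424, 0.2363, 0.1885]
ee_rot: [[-0.992, 0.124, -0.0], [0.124, 0.992, 0.001], [0.0, 0.001, -1.0]]
wrist_force: [0.5, 1.7, -1.1]
gripper_width: 0.341
gripper_force: 30.0
```

Emit:
apply_moves --moves '[[[0,0,0],0],[[0,0,0],0],[[0,0,0],0],[[0,0,0],0]]' --hand 0.087

```text
time_s: 15.25
tcp_pos: [0.5426, 0.2359, 0.1888]
ee_rot: [[-0.992, 0.124, 0.0], [0.124, 0.992, 0.0], [-0.0, 0.0, -1.0]]
wrist_force: [0.3, -0.6, 0.0]
gripper_width: 0.561
gripper_force: 0.0
```

Emit:
apply_moves --moves '[[[0,0,-0.02],0],[[0,0,-0.04],0],[[0,0,-0.04],0],[[0,0,-0.04],0],[[0,0,-0.04],0]]'

```text
time_s: 15.67
tcp_pos: [0.5422, 0.2355, 0.3708]
ee_rot: [[-0.992, 0.124, 0.0], [0.124, 0.992, 0.0], [-0.0, 0.0, -1.0]]
wrist_force: [0.2, 0.4, 0.3]
gripper_width: 0.93
gripper_force: 0.0
```

Emit:
apply_moves --moves '[[[0.0094,-0.0374,-0.01],0],[[0.0094,-0.0374,-0.01],0],[[0.0094,-0.0374,-0.01],0],[[0.0094,-0.0374,0],0],[[0.0094,-0.0374,0],0]]'

```text
time_s: 16.08
tcp_pos: [0.4718, 0.0547, 0.3996]
ee_rot: [[-0.992, 0.124, 0.002], [0.124, 0.992, 0.001], [-0.002, 0.001, -1.0]]
wrist_force: [0.7, 0.4, 0.2]
gripper_width: 1.0
gripper_force: 0.0
```

Emit:
apply_moves --moves '[[[0.0094,-0.0374,0],0],[[0.0094,-0.0374,0],0],[[0.0094,-0.0374,0],0],[[0.0094,-0.0374,0],0],[[0.0094,-0.0374,0],0]]'

```text
time_s: 16.5
tcp_pos: [0.4015, -0.125, 0.3991]
ee_rot: [[-0.992, 0.123, 0.001], [0.123, 0.992, 0.0], [-0.001, 0.0, -1.0]]
wrist_force: [1.0, -0.9, -0.2]
gripper_width: 1.0
gripper_force: 0.0
```

Emit:
apply_moves --moves '[[[0.0094,-0.0374,0],0],[[0.0094,-0.0374,0],0],[[0.0094,-0.0374,0],0],[[0,0,0],0],[[0,0,0],0]]'

```text
time_s: 16.92
tcp_pos: [0.3598, -0.233, 0.3986]
ee_rot: [[-0.992, 0.129, 0.0], [0.129, 0.992, 0.0], [-0.0, 0.0, -1.0]]
wrist_force: [-0.2, 0.1, 0.7]
gripper_width: 0.997
gripper_force: 0.0
```

```bash
python3 - <<'E'
from h import *
import pickle
c=imaging.capture("wrist"); pickle.dump(c,open("w5.pkl","wb")); st(); cv2.imwrite("pics/w5.png",c["frame"])
print(r.sense()["joints"],c["eye"])
P={}
for n in("scene","top"): P[n]=imaging.capture(n)
for t in("round_phones_band","square_phones_band","full_mid"):
    l=models.place_of(c,t); print(t,[(round(k["confidence"],2),np.array(k["at"])*[560,420]) for k in l])
    if not l: continue
    a=ray(c,l[0]["at"]); print("  @.215",world(c,[np.array(l[0]["at"])*[560,420]],.215))
    for n in P:
        m=models.place_of(P[n],t)
        if m: print("  ",n,*tri([a,ray(P[n],m[0]["at"])]))
rect(c,"round_phones_band",.245)
E
```

```text
16.9667 [ 0.3605 -0.232   0.3986] [[-0.9919598839582527, 0.12655234848442526, 0.00030283759109517305], [0.12655240855648756, 0.9919599046857676, 0.00018810729524639596], [-0.00027659732801755095, 0.00022491971731885592, -0.9999999364525175]] [0.81   0.7985 0.7059] 1.0016994734890674 0.0
[-10.8862  -2.3973  -5.1009  -0.0139 -87.2814 -86.3836] [ 0.2921 -0.2243  0.5609]
round_phones_band [(0.75, array([296.576, 336.882]))]
  @.215 [[ 0.5369 -0.2338]]
   scene [ 0.5359 -0.2292  0.2116] [0.005462854865871845, 0.0054628548658718365]
   top [ 0.5296 -0.2351  0.2263] [0.0016428936093785232, 0.0016428936093786188]
square_phones_band [(0.25, array([295.792, 306.894]))]
  @.215 [[ 0.497  -0.2302]]
   scene [ 0.5712 -0.2604  0.1269] [0.0342666880745513, 0.03426668807455128]
   top [ 0.6509 -0.2536 -0.0275] [0.021074625046589253, 0.021074625046589125]
full_mid []
round_phones_band 0.68 227 360 257 338 c [ 0.4707 -0.2316] s [0.1398 0.0806] a 89.75 pca 90.67 mean [ 0.482 -0.241]
```

View pics/w5.png

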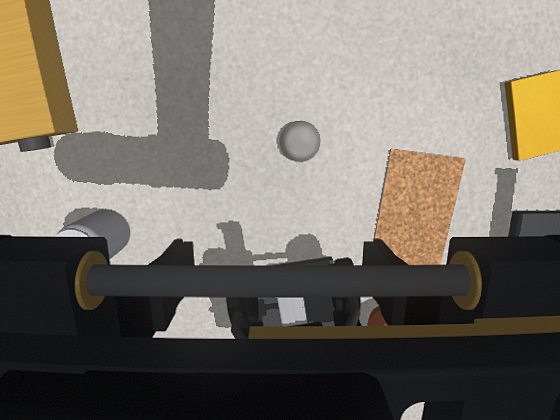

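The w5 picture shows the crowded arm hidden behind the gripper bar (strip at (290,310)). I need to be further forward.

Emit:
apply_moves --moves '[[[-0.0365,0.004,-0.004],0],[[-0.0365,0.004,-0.004],0],[[-0.0365,0.004,-0.004],0],[[-0.0365,0.004,-0.004],0],[[-0.0365,0.004,-0.004],0]]'

```text
time_s: 17.88
tcp_pos: [0.5462, -0.2339, 0.4187]
ee_rot: [[-0.992, 0.124, 0.0], [0.124, 0.992, -0.0], [-0.0, -0.0, -1.0]]
wrist_force: [1.3, 0.7, 1.2]
gripper_width: 0.996
gripper_force: 0.0
```

Emit:
apply_moves --moves '[[[-0.0365,0.004,0],0],[[0,0,0],0],[[0,0,0],0]]'

```text
time_s: 18.13
tcp_pos: [0.5832, -0.2342, 0.4149]
ee_rot: [[-0.992, 0.123, -0.006], [0.123, 0.992, 0.001], [0.006, 0.0, -1.0]]
wrist_force: [-0.9, -0.4, -0.0]
gripper_width: 0.998
gripper_force: 0.0
```

```bash
python3 - <<'E'
from h import *
import pickle
c=imaging.capture("wrist"); pickle.dump(c,open("w6.pkl","wb")); st(); cv2.imwrite("pics/w6.png",c["frame"])
print(r.sense()["joints"],c["eye"])
w5=None
for t in("round_phones_band","square_phones_band","full_mid"):
    l=models.place_of(c,t)
    for k in l: p=np.array(k["at"])*[560,420]; print(t,round(k["confidence"],2),p,world(c,[p],.215))
E
```

```text
18.1833 [ 0.5819 -0.2345  0.4169] [[-0.9923377736897938, 0.12351563895287937, -0.0031031987441319017], [0.12351556774838011, 0.9923426112798053, 0.00021531876964092831], [0.0031060315804828697, -0.0001696244062184108, -0.9999951618859872]] [-0.688  -0.3983 -0.6089] 1.0018245374721806 0.0
[ -7.191   19.3161  23.3414   0.01   -94.2032 -89.9033] [ 0.5164 -0.2261  0.5776]
round_phones_band 0.73 [272.104 145.698] [[ 0.5367 -0.2346]]
round_phones_band 0.7 [282.408 221.802] [[ 0.6211 -0.2338]]
square_phones_band 0.62 [285.096 226.086] [[ 0.6264 -0.2315]]
square_phones_band 0.21 [ 82.712 101.094] [[ 0.4645 -0.4265]]
full_mid 0.96 [276.92  184.506] [[ 0.5786 -0.2347]]
```

View pics/w6.png

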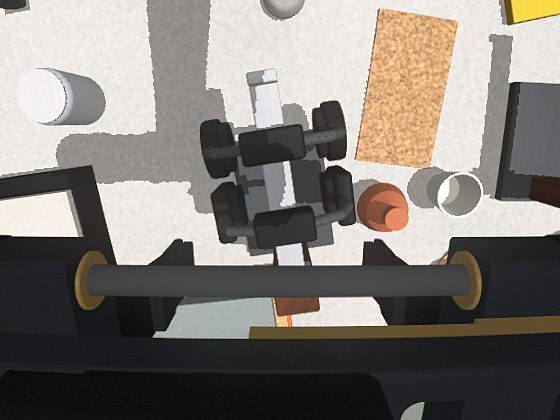

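The w6 picture shows both bands clearly: round block centre about (272,145), square one (286,227), arm strip with lip at (263,77), pad corners (378,9), (457,20), (430,167), (357,159).

```bash
python3 - <<'E'
from h import *
import pickle
c=pickle.load(open("w6.pkl","rb"))
q=world(c,[(378,9),(457,20),(430,167),(357,159)],.004);d=q[2]+q[3]-q[0]-q[1];print("pad",q.tolist(),q.mean(0),np.degrees(np.arctan2(d[1],d[0])),np.linalg.norm(d)/2)
w2=pickle.load(open("w2.pkl","rb")); q=world(w2,[(247,127),(325,136)],.004); print(q)
for n,p in(("round",[(240,135),(303,124),(304,153),(243,165)]),("square",[(255,215),(314,208),(316,236),(258,246)])):
    q=world(c,p,.245); d=q[1]+q[2]-q[0]-q[3]; print(n,q.tolist(),q.mean(0),np.degrees(np.arctan2(d[1],d[0])),np.linalg.norm(d)/2)
g=cv2.cvtColor(c["frame"],cv2.COLOR_BGR2GRAY).astype(float)
for rows in((86,122),(168,205)):
    for y in range(rows[0],rows[1],7): print(y,g[y,240:310:3].astype(int).tolist())
P={n:imaging.capture(n) for n in("scene","top")}
for t,a in(("full_mid",(276.9,184.5)),("round_phones_band",(272.1,145.7)),("square_phones_band",(285.1,226.1))):
  for n in P:
    m=models.place_of(P[n],t)
    if m: print(t,n,*tri([ray(c,(a[0]/560,a[1]/420)),ray(P[n],m[0]["at"])]))
E
```

```text
pad [[0.3573667109012604, -0.04851742461323738], [0.38509833812713623, 0.07777762413024902], [0.6162106394767761, 0.025123903527855873], [0.5878510475158691, -0.09987632930278778]] [ 0.4866 -0.0114] -12.6985 0.23658517
[[ 0.3583 -0.0449]
 [ 0.3867  0.0781]]
round [[0.5210685133934021, -0.2633330821990967], [0.5182655453681946, -0.2020075023174286], [0.5458014011383057, -0.20398961007595062], [0.550058901309967, -0.2646652162075043]] [ 0.5338 -0.2335] 93.31216 0.061102666
square [[0.6018359065055847, -0.26000693440437317], [0.6019129753112793, -0.19972731173038483], [0.6318561434745789, -0.2005479782819748], [0.6353294849395752, -0.2615741491317749]] [ 0.6177 -0.2305] 91.60369 0.060676664
86 [229, 230, 228, 129, 121, 155, 245, 242, 236, 234, 236, 236, 235, 235, 232, 230, 233, 232, 235, 235, 233, 237, 237, 235]
93 [233, 231, 231, 228, 147, 135, 230, 231, 232, 231, 235, 235, 237, 223, 234, 231, 228, 234, 234, 235, 234, 237, 237, 238]
100 [226, 232, 231, 236, 129, 134, 230, 229, 232, 232, 235, 237, 235, 223, 232, 234, 238, 237, 229, 232, 238, 231, 234, 236]
107 [232, 230, 239, 236, 159, 
[... 878 characters left out ...]
227, 151, 62, 59, 63, 61, 61]
203 [35, 35, 97, 100, 100, 99, 100, 100, 100, 93, 140, 138, 136, 124, 231, 224, 230, 234, 187, 102, 86, 101, 91, 90]
full_mid scene [ 0.5794 -0.2356  0.2144] [0.0010896758383713112, 0.0010896758383712078]
full_mid top [ 0.5746 -0.2341  0.2439] [0.000960367467072837, 0.000960367467072746]
round_phones_band scene [ 0.5358 -0.2335  0.2126] [0.0016360865993413352, 0.0016360865993414139]
round_phones_band top [ 0.537  -0.2354  0.197 ] [0.0007678040516704554, 0.0007678040516700751]
square_phones_band scene [ 0.6294 -0.2356  0.2163] [0.005244446509014048, 0.005244446509014213]
square_phones_band top [ 0.6074 -0.228   0.2647] [0.004626728106017871, 0.004626728106018064]
```

Emit:
apply_moves --moves '[[[0.0234,-0.0024,0],0],[[0.0234,-0.0024,0],0],[[0,0,0.009],-7.09],[[0,0,0.009],-7.09],[[0,0,0.009],-7.09]]' --hand 0.06

```text
time_s: 19.15
tcp_pos: [0.5337, -0.2337, 0.3919]
ee_rot: [[-0.968, -0.25, 0.002], [-0.25, 0.968, -0.0], [-0.001, -0.0, -1.0]]
wrist_force: [0.5, -0.2, -0.1]
gripper_width: 0.728
gripper_force: 0.0
```

Emit:
apply_moves --moves '[[[0,0,0.009],-7.09],[[0,0,0.009],-7.09],[[0,0,0.009],-7.09],[[0,0,0.009],-7.09],[[0,0,0.009],-7.09]]'

```text
time_s: 19.57
tcp_pos: [0.5341, -0.2337, 0.3461]
ee_rot: [[-0.644, -0.765, -0.0], [-0.765, 0.644, 0.0], [0.0, 0.0, -1.0]]
wrist_force: [1.2, -0.6, -0.2]
gripper_width: 0.695
gripper_force: 0.0
```

Emit:
apply_moves --moves '[[[0,0,0.009],-7.09],[[0,0,0.009],-7.09],[[0,0,0.009],-7.09],[[0,0,0.009],-7.09],[[0,0,0.009],-7.09]]'

```text
time_s: 19.98
tcp_pos: [0.5341, -0.2337, 0.3012]
ee_rot: [[-0.08, -0.997, 0.0], [-0.997, 0.08, -0.0], [-0.0, -0.0, -1.0]]
wrist_force: [0.8, 0.2, -0.8]
gripper_width: 0.688
gripper_force: 0.0
```

Emit:
apply_moves --moves '[[[0,0,0],-7.09],[[0,0,0],0],[[0,0,0],0]]'

```text
time_s: 20.23
tcp_pos: [0.5343, -0.2338, 0.3017]
ee_rot: [[0.034, -0.999, 0.0], [-0.999, -0.034, -0.0], [0.0, -0.0, -1.0]]
wrist_force: [-0.1, -0.4, 1.0]
gripper_width: 0.694
gripper_force: 0.0
```

```bash
python3 - <<'E'
from h import *
s=r.sense();print(s["joints"])
st()
E
```

```text
[ -7.721   15.4255   2.1316   0.0106 -76.6935   9.6725]
20.2333 [ 0.5343 -0.2338  0.3017] [[0.034095363183452576, -0.9994185650612893, 0.00019498774782880003], [-0.9994185610208578, -0.03409540366051772, -0.00020817354311932032], [0.000214700689719115, -0.00018777662179392685, -0.9999999593217761]] [-0.1001 -0.3962  0.9838] 0.6937278457515204 0.0
```

Emit:
apply_moves --moves '[[[0,0,0.03],0],[[0,0,0.025],0],[[0,0,0.015],0],[[0,0,0.008],0],[[0,0,0.004],0]]'

```text
time_s: 20.65
tcp_pos: [0.534, -0.2337, 0.2187]
ee_rot: [[0.035, -0.999, -0.001], [-0.999, -0.035, 0.0], [-0.0, 0.001, -1.0]]
wrist_force: [-1.1, 1.0, 0.5]
gripper_width: 0.688
gripper_force: 0.0
```

Emit:
apply_moves --moves '[[[0,0,0],0],[[0,0,0],0]]'

```text
time_s: 20.82
tcp_pos: [0.535, -0.234, 0.2208]
ee_rot: [[0.037, -0.999, 0.002], [-0.999, -0.037, -0.001], [0.001, -0.002, -1.0]]
wrist_force: [0.9, 0.3, 0.5]
gripper_width: 0.69
gripper_force: 0.0
```

Emit:
apply_moves --moves '[[[0,0,0],0],[[0,0,0],0],[[0,0,0],0],[[0,0,0],0],[[0,0,0],0]]' --hand 0.0

```text
time_s: 21.23
tcp_pos: [0.5346, -0.2337, 0.22]
ee_rot: [[0.037, -0.999, 0.001], [-0.999, -0.037, -0.0], [0.0, -0.001, -1.0]]
wrist_force: [1.5, -0.8, 0.3]
gripper_width: 0.4
gripper_force: 0.4
```

Emit:
apply_moves --moves '[[[0,0,0],0],[[0,0,0],0],[[0,0,0],0]]'

```text
time_s: 21.48
tcp_pos: [0.5346, -0.2337, 0.22]
ee_rot: [[0.037, -0.999, 0.001], [-0.999, -0.037, -0.0], [0.0, -0.001, -1.0]]
wrist_force: [0.6, 0.1, 1.4]
gripper_width: 0.39
gripper_force: 30.0
```

Emit:
apply_moves --moves '[[[0,0,-0.003],0],[[0,0,-0.006],0],[[0,0,-0.01],0],[[0,0,-0.015],0],[[0,0,-0.02],0]]'

```text
time_s: 21.9
tcp_pos: [0.5333, -0.2334, 0.2732]
ee_rot: [[0.037, -0.999, -0.004], [-0.999, -0.037, 0.001], [-0.001, 0.004, -1.0]]
wrist_force: [0.9, -0.4, -2.8]
gripper_width: 0.389
gripper_force: 30.0
```

Emit:
apply_moves --moves '[[[0,0,-0.025],0],[[0,0,-0.025],0],[[0,0,-0.025],0],[[0,0,-0.025],0],[[0,0,-0.018],0]]'

```text
time_s: 22.32
tcp_pos: [0.5342, -0.234, 0.395]
ee_rot: [[0.037, -0.999, 0.003], [-0.999, -0.037, -0.001], [0.001, -0.003, -1.0]]
wrist_force: [0.4, -0.0, -1.0]
gripper_width: 0.382
gripper_force: 30.0
```

Emit:
apply_moves --moves '[[[0,0,-0.012],0],[[0,0,-0.006],0],[[0,0,0],0]]'

```text
time_s: 22.57
tcp_pos: [0.5344, -0.2339, 0.4114]
ee_rot: [[0.037, -0.999, 0.003], [-0.999, -0.037, -0.001], [0.001, -0.003, -1.0]]
wrist_force: [0.9, 1.2, -2.0]
gripper_width: 0.388
gripper_force: 30.0
```

```bash
python3 - <<'E'
from h import *
c=imaging.capture("scene"); st(); cv2.imwrite("pics/s7.png",cv2.resize(c["frame"][60:300,120:400],None,fx=2.5,fy=2.5)); print(r.sense()["joints"])
E
```

```text
22.6167 [ 0.5341 -0.2336  0.4098] [[0.03720418880008098, -0.9993074975664821, 0.0006112635627871605], [-0.9993076450776504, -0.037204008516511726, 0.0003037098350008241], [-0.00028075806040522703, -0.0006221396294924128, -0.9999997670585694]] [ 0.3337  0.6381 -2.5467] 0.38825636450994416 29.993253126740456
[ -7.7232  14.2203  15.3317  -0.022  -91.0791   9.8549]
```

View pics/s7.png

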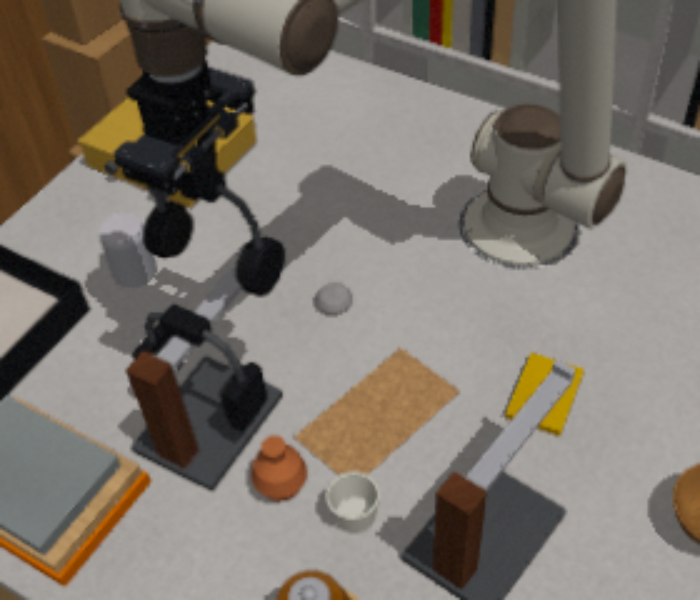

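The picture shows the round pair lifted squarely over the crowded arm, clear of the lip, while the square pair stays in place. Travelling to the spare hook.

Emit:
apply_moves --moves '[[[-0.01,-0.00165,0],0],[[-0.02,-0.00165,0],0],[[-0.03,-0.00165,0],0],[[-0.035,-0.00165,0],0],[[-0.035,-0.00165,0],0]]'

```text
time_s: 23.03
tcp_pos: [0.5369, -0.1018, 0.408]
ee_rot: [[0.036, -0.999, -0.003], [-0.999, -0.036, 0.0], [-0.0, 0.003, -1.0]]
wrist_force: [-0.3, 0.6, -2.8]
gripper_width: 0.386
gripper_force: 30.0
```

Emit:
apply_moves --moves '[[[-0.035,-0.00165,0],0],[[-0.035,-0.00165,0],0],[[-0.035,-0.00165,0],0],[[-0.035,-0.00165,0],0],[[-0.035,-0.00165,0],0]]'

```text
time_s: 23.45
tcp_pos: [0.5383, 0.0739, 0.4084]
ee_rot: [[0.038, -0.999, -0.002], [-0.999, -0.038, -0.0], [0.0, 0.002, -1.0]]
wrist_force: [0.8, -0.4, -2.4]
gripper_width: 0.389
gripper_force: 30.0
```

Emit:
apply_moves --moves '[[[-0.035,-0.00165,0],0],[[-0.035,-0.00165,0],0],[[-0.035,-0.00165,0],0],[[-0.03,-0.00165,0],0],[[-0.02,-0.00165,0],0]]'

```text
time_s: 23.87
tcp_pos: [0.5406, 0.2303, 0.4076]
ee_rot: [[0.04, -0.999, -0.003], [-0.999, -0.04, -0.001], [0.001, 0.003, -1.0]]
wrist_force: [0.5, -0.0, -2.4]
gripper_width: 0.386
gripper_force: 30.0
```

Emit:
apply_moves --moves '[[[-0.0093,-0.00165,0],0],[[0,0,0],3.3],[[0,0,0],3],[[0,0,0],3],[[0,0,0],0]]'

```text
time_s: 24.28
tcp_pos: [0.5427, 0.236, 0.4086]
ee_rot: [[-0.126, -0.992, -0.002], [-0.992, 0.126, -0.001], [0.001, 0.002, -1.0]]
wrist_force: [-0.7, 0.3, -1.7]
gripper_width: 0.386
gripper_force: 30.0
```

```bash
python3 - <<'E'
from h import *
c=imaging.capture("scene"); st(); cv2.imwrite("pics/s8.png",c["frame"][60:360,160:480]); s=r.sense();print(s["joints"])
d=np.array([.543,.2365])-s["tcp_pos"][:2];print(d@s["ee_rot"][:2,0],d@s["ee_rot"][:2,1])
E
```

```text
24.3333 [0.5428 0.2359 0.4088] [[-0.12397895444935546, -0.9922837821373728, -0.0014541529477752793], [-0.9922841320322047, 0.12398049189228491, -0.001019287614629231], [0.0011917091670818713, 0.0013165626828803671, -0.9999984232447384]] [ 0.7917  0.0678 -1.9359] 0.38579428818308725 29.993466627784073
[ 39.155   15.2641  16.5818  -0.0073 -91.4191 -46.277 ]
-0.0005837718217630214 -0.00015464878065062966
```

Emit:
apply_moves --moves '[[[-0.0005,0,0.01],0],[[0,0,0.02],0],[[0,0,0.025],0],[[0,0,0.025],0],[[0,0,0.025],0]]'

```text
time_s: 24.75
tcp_pos: [0.5426, 0.2363, 0.3026]
ee_rot: [[-0.124, -0.992, -0.001], [-0.992, 0.124, -0.0], [0.0, 0.001, -1.0]]
wrist_force: [0.2, 1.6, -2.9]
gripper_width: 0.388
gripper_force: 30.0
```

Emit:
apply_moves --moves '[[[0,0,0.025],0],[[0,0,0.02],0],[[0,0,0.015],0],[[0,0,0.01],0],[[0,0,0.006],0]]'

```text
time_s: 25.17
tcp_pos: [0.5424, 0.2361, 0.2265]
ee_rot: [[-0.125, -0.992, -0.003], [-0.992, 0.125, -0.002], [0.002, 0.002, -1.0]]
wrist_force: [0.1, 0.3, -2.5]
gripper_width: 0.389
gripper_force: 30.0
```

Emit:
apply_moves --moves '[[[0,0,0.003],0],[[0,0,0.001],0],[[0,0,0.001],0],[[0,0,0],0]]'

```text
time_s: 25.5
tcp_pos: [0.5436, 0.237, 0.2243]
ee_rot: [[-0.125, -0.992, 0.001], [-0.992, 0.125, 0.001], [-0.001, -0.001, -1.0]]
wrist_force: [0.9, -0.2, -1.9]
gripper_width: 0.388
gripper_force: 30.0
```

Emit:
apply_moves --moves '[[[0,0,0.001],0],[[0,0,0.001],0],[[0,0,0],0]]'

```text
time_s: 25.75
tcp_pos: [0.5432, 0.2368, 0.2217]
ee_rot: [[-0.125, -0.992, 0.0], [-0.992, 0.125, 0.0], [-0.0, -0.0, -1.0]]
wrist_force: [-0.8, -0.3, -2.8]
gripper_width: 0.383
gripper_force: 30.0
```

Emit:
apply_moves --moves '[[[0,0,0.001],0],[[0,0,0.0005],0],[[0,0,0],0]]'

```text
time_s: 26.0
tcp_pos: [0.5432, 0.2368, 0.22]
ee_rot: [[-0.125, -0.992, -0.0], [-0.992, 0.125, -0.0], [0.0, -0.0, -1.0]]
wrist_force: [-0.7, 0.2, -2.7]
gripper_width: 0.387
gripper_force: 30.0
```

Emit:
apply_moves --moves '[[[0,0,0.0007],0],[[0,0,0],0]]'

```text
time_s: 26.17
tcp_pos: [0.5432, 0.2368, 0.2199]
ee_rot: [[-0.125, -0.992, 0.0], [-0.992, 0.125, 0.0], [-0.0, -0.0, -1.0]]
wrist_force: [0.0, 0.2, 0.4]
gripper_width: 0.387
gripper_force: 30.0
```

Emit:
apply_moves --moves '[[[0,0,0.0007],0],[[0,0,0],0]]'

```text
time_s: 26.33
tcp_pos: [0.5433, 0.2368, 0.2199]
ee_rot: [[-0.124, -0.992, 0.001], [-0.992, 0.124, 0.0], [-0.0, -0.001, -1.0]]
wrist_force: [-2.8, -1.1, 5.3]
gripper_width: 0.386
gripper_force: 30.0
```

Emit:
apply_moves --moves '[[[0,0,-0.0006],0],[[0,0,0],0]]'

```text
time_s: 26.5
tcp_pos: [0.5433, 0.2368, 0.2199]
ee_rot: [[-0.125, -0.992, 0.001], [-0.992, 0.125, 0.0], [-0.0, -0.001, -1.0]]
wrist_force: [-2.4, -0.2, 4.5]
gripper_width: 0.387
gripper_force: 30.0
```

Emit:
apply_moves --moves '[[[0,0,0],0],[[0,0,0],0],[[0,0,0],0],[[0,0,0],0],[[0,0,0],0]]' --hand 0.06

```text
time_s: 26.92
tcp_pos: [0.5433, 0.2368, 0.2189]
ee_rot: [[-0.125, -0.992, -0.0], [-0.992, 0.125, -0.0], [0.0, 0.0, -1.0]]
wrist_force: [1.0, -0.0, 0.4]
gripper_width: 0.651
gripper_force: 0.0
```

Emit:
apply_moves --moves '[[[0,0,-0.01],0],[[0,0,-0.02],0],[[0,0,-0.035],0],[[0,0,-0.035],0],[[0,0,-0.03],0]]'

```text
time_s: 27.33
tcp_pos: [0.5435, 0.2366, 0.3526]
ee_rot: [[-0.125, -0.992, 0.003], [-0.992, 0.125, 0.001], [-0.001, -0.002, -1.0]]
wrist_force: [0.7, 0.4, 0.6]
gripper_width: 0.687
gripper_force: 0.0
```

```bash
python3 - <<'E'
from h import *
c=imaging.capture("scene"); st(); cv2.imwrite("pics/s9.png",cv2.resize(c["frame"][120:330,200:440],None,fx=2.5,fy=2.5)); s=r.sense()
d=np.array([.620,-.2308])-s["tcp_pos"][:2];print(d@s["ee_rot"][:2,0],d@s["ee_rot"][:2,1],s["joints"])
E
```

```text
27.3833 [0.546  0.2372 0.3597] [[-0.12419214105713283, -0.992156475558161, 0.01420704429687287], [-0.9922308035200933, 0.12428235676181701, 0.005650517108918613], [-0.007371882087700665, -0.013394917160495168, -0.9998831089426147]] [ 1.6716 -0.3037  7.2496] 0.6906535933847872 0.0
0.4551681036630805 -0.13162838543371103 [ 39.1965  15.2504   9.7853   0.2651 -83.6995 -46.3608]
```

View pics/s9.png

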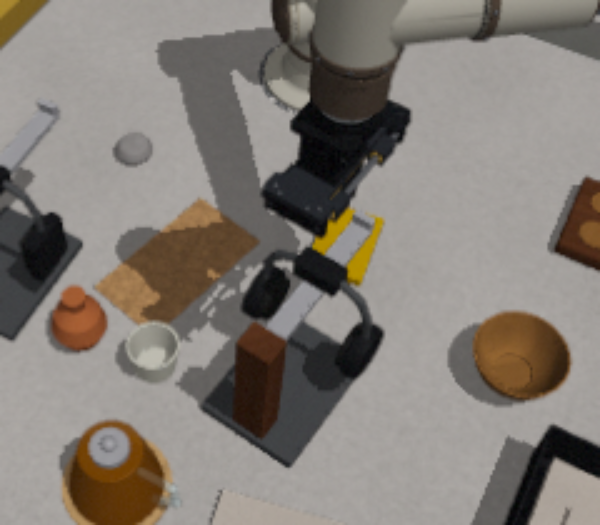

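The picture shows the round pair hanging on the spare arm at (320,270), clear of the foot, the gripper free above. Now the square pair; I have used up my 10 pictures, so I check by measurement.

Emit:
apply_moves --moves '[[[0.0379,-0.011,0],0],[[0.0379,-0.011,0],0],[[0.0379,-0.011,0],0],[[0.0379,-0.011,0],0],[[0.0379,-0.011,0],0]]'

```text
time_s: 27.8
tcp_pos: [0.5741, 0.0402, 0.3501]
ee_rot: [[-0.124, -0.992, 0.001], [-0.992, 0.124, 0.0], [-0.0, -0.001, -1.0]]
wrist_force: [-0.1, 0.7, 0.5]
gripper_width: 0.69
gripper_force: 0.0
```

Emit:
apply_moves --moves '[[[0.0379,-0.011,0],0],[[0.0379,-0.011,0],0],[[0.0379,-0.011,0],0],[[0.0379,-0.011,0],0],[[0.0379,-0.011,0],0]]'

```text
time_s: 28.22
tcp_pos: [0.605, -0.155, 0.35]
ee_rot: [[-0.125, -0.992, 0.001], [-0.992, 0.125, -0.0], [0.0, -0.001, -1.0]]
wrist_force: [-0.1, -0.1, -0.3]
gripper_width: 0.688
gripper_force: 0.0
```

Emit:
apply_moves --moves '[[[0.0379,-0.011,0],0],[[0.0379,-0.011,0],0],[[0,0,0],-4.7],[[0,0,0],-4.6],[[0,0,0],0]]'

```text
time_s: 28.63
tcp_pos: [0.6174, -0.2321, 0.3491]
ee_rot: [[0.037, -0.999, -0.0], [-0.999, -0.037, -0.0], [0.0, 0.0, -1.0]]
wrist_force: [-0.4, 0.2, -0.9]
gripper_width: 0.688
gripper_force: 0.0
```

```bash
python3 - <<'E'
from h import *
P={n:imaging.capture(n) for n in("scene","top")}; st(); s=r.sense();print(s["joints"])
for t,z in(("square_phones_band",.215),("round_phones_band",.215),("square_phones",.07)):
  R=[]
  for n in P:
    m=models.place_of(P[n],t)
    if m: R.append(ray(P[n],m[0]["at"])); p=np.array(m[0]["at"])*[560,420]; print(t,n,round(m[0]["confidence"],2),world(P[n],[p],z))
  if len(R)==2: print(*tri(R))
d=np.array([.620,-.2308])-s["tcp_pos"][:2];print(d@s["ee_rot"][:2,0],d@s["ee_rot"][:2,1])
E
```

```text
28.7333 [ 0.6174 -0.231   0.3496] [[0.035108653785334676, -0.9993834308622728, 0.00037489643141192804], [-0.9993834881080369, -0.03510871152765327, -0.00014856608405882312], [0.00016163661345966937, -0.00036944934809426586, -0.999999918690389]] [0.1726 0.2279 1.3746] 0.6841988201391493 0.0
[ -6.4825  22.7442  19.2717   0.006  -86.5051   8.4942]
square_phones_band scene 0.69 [[ 0.5796 -0.3544]]
square_phones_band top 0.88 [[ 0.6127 -0.2301]]
[ 0.62   -0.2449  0.3075] [0.03814340384961244, 0.03814340384961248]
round_phones_band scene 0.56 [[0.5415 0.2315]]
round_phones_band top 0.83 [[0.5513 0.2389]]
[0.5499 0.2355 0.2286] [0.0011165154119790561, 0.0011165154119789694]
square_phones scene 0.91 [[ 0.6212 -0.2305]]
square_phones top 0.97 [[ 0.6257 -0.227 ]]
[ 0.6246 -0.2261  0.0771] [0.00028025095582669206, 0.0002802509558264738]
-0.00012435610286124616 -0.0025936032812295118
```

Emit:
apply_moves --moves '[[[0,-0.0025,0.035],0],[[0,0,0.035],0],[[0,0,0.03],0],[[0,0,0.018],0],[[0,0,0.008],0]]'

```text
time_s: 29.45
tcp_pos: [0.6182, -0.23, 0.2194]
ee_rot: [[0.037, -0.999, -0.006], [-0.999, -0.037, 0.002], [-0.002, 0.006, -1.0]]
wrist_force: [-0.0, -0.7, -0.1]
gripper_width: 0.688
gripper_force: 0.0
```

Emit:
apply_moves --moves '[[[0,0,0.003],0],[[0,0,0],0],[[0,0,0],0]]'

```text
time_s: 29.7
tcp_pos: [0.6209, -0.2311, 0.2221]
ee_rot: [[0.038, -0.999, 0.003], [-0.999, -0.038, -0.001], [0.001, -0.003, -1.0]]
wrist_force: [-0.7, -0.3, 0.1]
gripper_width: 0.69
gripper_force: 0.0
```

Emit:
apply_moves --moves '[[[0,0,0],0],[[0,0,0],0],[[0,0,0],0],[[0,0,0],0],[[0,0,0],0]]' --hand 0.0

```text
time_s: 30.12
tcp_pos: [0.6207, -0.2309, 0.2209]
ee_rot: [[0.037, -0.999, 0.003], [-0.999, -0.037, -0.0], [0.0, -0.002, -1.0]]
wrist_force: [2.7, 0.4, 0.7]
gripper_width: 0.398
gripper_force: 1.0
```

Emit:
apply_moves --moves '[[[0,0,0],0],[[0,0,0],0],[[0,0,0],0]]'

```text
time_s: 30.37
tcp_pos: [0.6206, -0.2309, 0.2209]
ee_rot: [[0.037, -0.999, 0.002], [-0.999, -0.037, -0.0], [0.001, -0.002, -1.0]]
wrist_force: [1.5, -1.2, 1.9]
gripper_width: 0.388
gripper_force: 30.0
```

Emit:
apply_moves --moves '[[[0,0,-0.003],0],[[0,0,-0.006],0],[[0,0,-0.01],0],[[0,0,-0.015],0],[[0,0,-0.02],0]]'

```text
time_s: 30.78
tcp_pos: [0.6188, -0.2306, 0.2733]
ee_rot: [[0.037, -0.999, -0.005], [-0.999, -0.037, 0.001], [-0.001, 0.005, -1.0]]
wrist_force: [-0.9, -0.0, -2.4]
gripper_width: 0.391
gripper_force: 30.0
```

Emit:
apply_moves --moves '[[[0,0,-0.025],0],[[0,0,-0.025],0],[[0,0,-0.025],0],[[0,0,-0.025],0],[[0,0,-0.018],0]]'

```text
time_s: 31.2
tcp_pos: [0.6196, -0.2312, 0.3956]
ee_rot: [[0.037, -0.999, 0.002], [-0.999, -0.037, -0.001], [0.001, -0.002, -1.0]]
wrist_force: [0.4, -0.3, -3.0]
gripper_width: 0.39
gripper_force: 30.0
```

Emit:
apply_moves --moves '[[[0,0,-0.012],0],[[0,0,-0.006],0],[[0,0,0],0]]'

```text
time_s: 31.45
tcp_pos: [0.62, -0.231, 0.4121]
ee_rot: [[0.037, -0.999, 0.003], [-0.999, -0.037, -0.001], [0.001, -0.003, -1.0]]
wrist_force: [0.5, 0.6, -2.3]
gripper_width: 0.386
gripper_force: 30.0
```

Emit:
apply_moves --moves '[[[-0.0107,0.006,0],0],[[-0.0214,0.012,0],0],[[-0.0268,0.015,0],0],[[-0.0268,0.015,0],0],[[-0.0268,0.015,0],0]]'

```text
time_s: 31.87
tcp_pos: [0.5513, -0.1198, 0.4085]
ee_rot: [[0.037, -0.999, -0.004], [-0.999, -0.037, 0.0], [-0.001, 0.004, -1.0]]
wrist_force: [1.4, -0.9, -1.5]
gripper_width: 0.39
gripper_force: 30.0
```

Emit:
apply_moves --moves '[[[-0.0268,0.015,0],0],[[-0.0268,0.015,0],0],[[-0.0268,0.015,0],0],[[-0.0214,0.012,0],0],[[-0.0107,0.006,0],0]]'

```text
time_s: 32.28
tcp_pos: [0.4833, -0.009, 0.4096]
ee_rot: [[0.039, -0.999, -0.002], [-0.999, -0.039, 0.001], [-0.001, 0.002, -1.0]]
wrist_force: [-0.3, 0.1, -1.9]
gripper_width: 0.391
gripper_force: 30.0
```

Emit:
apply_moves --moves '[[[0,0,0],-3],[[0,0,0],-5],[[0,0,0],-6.7],[[0,0,0],-6.7],[[0,0,0],-6.7]]'

```text
time_s: 32.7
tcp_pos: [0.4848, -0.0107, 0.409]
ee_rot: [[0.509, -0.861, -0.003], [-0.861, -0.509, -0.0], [-0.001, 0.002, -1.0]]
wrist_force: [-0.2, -0.2, -2.8]
gripper_width: 0.386
gripper_force: 30.0
```

Emit:
apply_moves --moves '[[[0,0,0],-6.7],[[0,0,0],-6.7],[[0,0,0],-6.7],[[0,0,0],-6.7],[[0,0,0],-6.7]]'

```text
time_s: 33.12
tcp_pos: [0.4848, -0.0108, 0.409]
ee_rot: [[0.899, -0.437, -0.003], [-0.437, -0.899, -0.0], [-0.002, 0.002, -1.0]]
wrist_force: [0.0, -0.4, -2.7]
gripper_width: 0.387
gripper_force: 30.0
```

Emit:
apply_moves --moves '[[[0,0,0],-6.7],[[0,0,0],-4],[[0,0,0],-2.7],[[0,0,0],0],[[0,0,0],0]]'

```text
time_s: 33.53
tcp_pos: [0.4851, -0.0108, 0.4093]
ee_rot: [[0.975, -0.224, -0.002], [-0.224, -0.975, -0.0], [-0.002, 0.001, -1.0]]
wrist_force: [-0.5, 0.0, -3.4]
gripper_width: 0.388
gripper_force: 30.0
```

```bash
python3 - <<'E'
from h import *
P={n:imaging.capture(n) for n in("scene","top","wrist")}; st(); s=r.sense();print(s["joints"])
for n in P:
  rect(P[n],"pad",.004)
  for t in("pad","square_phones","square_phones_band"):
    m=models.place_of(P[n],t)
    if m: p=np.array(m[0]["at"])*[560,420]; print(t,n,round(m[0]["confidence"],2),p,world(P[n],[p],{"pad":0,"square_phones":s["tcp_pos"][2]-.151}.get(t,s["tcp_pos"][2]-.006)))
R=s["ee_rot"];print("angle",np.degrees(np.arctan2(R[1,1],R[0,1]))%360)
d=np.array([.4865,-.011])-s["tcp_pos"][:2];print(d@R[:2,0],d@R[:2,1])
E
```

```text
33.6833 [ 0.4854 -0.0108  0.4099] [[0.9747029571185005, -0.22350286832208643, -0.000783094023940157], [-0.22350303004152336, -0.9747032266789405, -0.00012435400961689026], [-0.0007354907940907362, 0.0002962321080611608, -0.9999996856498655]] [-0.1747  0.6429 -3.4133] 0.3858385519432265 29.99930481892079
[ 17.9398   3.7579   2.6845  -0.007  -88.9715  59.1455]
pad 0.82 240 301 201 249 c [ 0.4924 -0.0103] s [0.1284 0.2367] a 75.57 pca 164.18 mean [ 0.4935 -0.0105]
pad scene 0.62 [274.12  227.682] [[0.4912 0.0038]]
square_phones scene 0.93 [267.792 182.49 ] [[ 0.4932 -0.0132]]
square_phones_band scene 0.93 [267.288 152.208] [[ 0.4946 -0.0084]]
pad 0.94 254 301 216 258 c [0.4227 0.0026] s [0.1317 0.1167] a 75.56 pca 84.63 mean [0.4177 0.0004]
pad top 0.91 [284.704 217.518] [[ 0.4816 -0.0167]]
square_phones_band top 0.7 [281.512 208.194] [[ 0.4743 -0.0048]]
pad 0.91 239 317 139 208 c [ 0.4677 -0.0075] s [0.1309 0.1175] a 77.08 pca 78.21 mean [ 0.4787 -0.0097]
pad wrist 0.68 [277.704 162.792] [[ 0.4871 -0.0114]]
angle 257.0851423785818
0.0010986260241585195 -1.188262604825163e-05
```

Emit:
apply_moves --moves '[[[0.001,0,0.01],0],[[0,0,0.02],0],[[0,0,0.028],0],[[0,0,0.03],0],[[0,0,0.03],0]]'

```text
time_s: 34.7
tcp_pos: [0.4863, -0.011, 0.2905]
ee_rot: [[0.975, -0.223, 0.0], [-0.223, -0.975, 0.0], [0.0, -0.001, -1.0]]
wrist_force: [1.3, 1.0, -2.8]
gripper_width: 0.389
gripper_force: 30.0
```

Emit:
apply_moves --moves '[[[0,0,0.03],0],[[0,0,0.03],0],[[0,0,0.025],0],[[0,0,0.018],0],[[0,0,0.012],0]]'

```text
time_s: 35.12
tcp_pos: [0.4848, -0.0113, 0.1742]
ee_rot: [[0.975, -0.223, -0.005], [-0.223, -0.975, -0.001], [-0.004, 0.002, -1.0]]
wrist_force: [0.3, 0.3, -2.2]
gripper_width: 0.388
gripper_force: 30.0
```

Emit:
apply_moves --moves '[[[0,0,0.008],0],[[0,0,0.005],0],[[0,0,0.002],0],[[0,0,0.001],0],[[0,0,0],0]]'

```text
time_s: 35.53
tcp_pos: [0.4871, -0.0108, 0.1618]
ee_rot: [[0.975, -0.223, 0.001], [-0.223, -0.975, 0.0], [0.001, -0.001, -1.0]]
wrist_force: [1.0, 0.4, -2.5]
gripper_width: 0.391
gripper_force: 30.0
```

Emit:
apply_moves --moves '[[[0,0,0.0008],0],[[0,0,0],0],[[0,0,0],0]]'

```text
time_s: 35.78
tcp_pos: [0.4868, -0.0109, 0.1609]
ee_rot: [[0.975, -0.223, 0.001], [-0.223, -0.975, 0.0], [0.001, -0.001, -1.0]]
wrist_force: [-0.3, -0.5, -2.3]
gripper_width: 0.393
gripper_force: 30.0
```

Emit:
apply_moves --moves '[[[0,0,0.001],0],[[0,0,0.001],0],[[0,0,0.001],0],[[0,0,0.0007],0],[[0,0,0],0]]'

```text
time_s: 36.2
tcp_pos: [0.4865, -0.011, 0.1565]
ee_rot: [[0.975, -0.223, -0.001], [-0.223, -0.975, -0.0], [-0.0, 0.0, -1.0]]
wrist_force: [-0.1, 0.5, -2.9]
gripper_width: 0.39
gripper_force: 30.0
```

Emit:
apply_moves --moves '[[[0,0,0.0007],0],[[0,0,0.0006],0],[[0,0,0],0]]'

```text
time_s: 36.45
tcp_pos: [0.4865, -0.0109, 0.1553]
ee_rot: [[0.975, -0.223, -0.0], [-0.223, -0.975, -0.0], [-0.0, 0.0, -1.0]]
wrist_force: [0.5, 0.1, -2.2]
gripper_width: 0.388
gripper_force: 30.0
```

Emit:
apply_moves --moves '[[[0,0,0.0005],0],[[0,0,0],0],[[0,0,0],0]]'

```text
time_s: 36.7
tcp_pos: [0.4866, -0.0109, 0.1549]
ee_rot: [[0.975, -0.223, -0.0], [-0.223, -0.975, -0.0], [-0.0, 0.0, -1.0]]
wrist_force: [-0.3, 0.0, -2.4]
gripper_width: 0.389
gripper_force: 30.0
```

Emit:
apply_moves --moves '[[[0,0,0.0005],0],[[0,0,0],0],[[0,0,0],0]]'

```text
time_s: 36.95
tcp_pos: [0.4866, -0.0109, 0.1548]
ee_rot: [[0.975, -0.223, 0.0], [-0.223, -0.975, -0.0], [0.0, -0.0, -1.0]]
wrist_force: [-1.8, 0.2, -0.0]
gripper_width: 0.384
gripper_force: 30.0
```

Emit:
apply_moves --moves '[[[0,0,0.0004],0],[[0,0,0],0],[[0,0,0],0]]'

```text
time_s: 37.2
tcp_pos: [0.4867, -0.0109, 0.1547]
ee_rot: [[0.975, -0.222, 0.001], [-0.222, -0.975, -0.0], [0.001, -0.0, -1.0]]
wrist_force: [-3.3, 1.1, 5.3]
gripper_width: 0.388
gripper_force: 30.0
```

Emit:
apply_moves --moves '[[[0,0,0],0],[[0,0,0],0],[[0,0,0],0],[[0,0,0],0],[[0,0,0],0]]' --hand 0.07

```text
time_s: 37.62
tcp_pos: [0.4867, -0.011, 0.1539]
ee_rot: [[0.975, -0.223, 0.0], [-0.223, -0.975, -0.0], [0.0, 0.0, -1.0]]
wrist_force: [0.8, -0.3, 1.2]
gripper_width: 0.677
gripper_force: 0.0
```

Emit:
apply_moves --moves '[[[0,0,-0.005],0],[[0,0,-0.015],0],[[0,0,-0.03],0],[[0,0,-0.035],0],[[0,0,-0.035],0]]'

```text
time_s: 38.03
tcp_pos: [0.4862, -0.0111, 0.2755]
ee_rot: [[0.975, -0.223, -0.001], [-0.223, -0.975, -0.001], [-0.001, 0.001, -1.0]]
wrist_force: [1.5, 1.1, -0.7]
gripper_width: 0.802
gripper_force: 0.0
```

Emit:
apply_moves --moves '[[[0,0,-0.02],0],[[0,0,0],0],[[0,0,0],0]]'

```text
time_s: 38.28
tcp_pos: [0.487, -0.0107, 0.2955]
ee_rot: [[0.975, -0.223, 0.003], [-0.223, -0.975, 0.001], [0.003, -0.002, -1.0]]
wrist_force: [-0.2, 0.7, -1.3]
gripper_width: 0.806
gripper_force: 0.0
```

```bash
python3 - <<'E'
from h import *
P={n:imaging.capture(n) for n in("scene","top")}; st()
for t,z in(("pad",0),("square_phones",.004),("square_phones_band",.149),("round_phones",.07),("round_phones_band",.215),("tea_cup",0),("clay_vase",0),("stone",0),("small_book",0)):
  R=[]
  for n in P:
    m=models.place_of(P[n],t)
    if m: R.append(ray(P[n],m[0]["at"]));p=np.array(m[0]["at"])*[560,420]; print(t,n,round(m[0]["confidence"],2),p.round(),world(P[n],[p],z))
  if len(R)==2: print("   ",*tri(R))
E
```

```text
38.3833 [ 0.4859 -0.011   0.2931] [[0.9748361421668238, -0.22291380358656407, -0.0019829513041421313], [-0.22291424051205597, -0.9748380590520951, 6.905998470768518e-07], [-0.0019332103447633952, 0.00044135486224454115, -0.9999980339498916]] [-0.7301 -0.702   0.1393] 0.8038192002056067 0.0
pad scene 0.81 [273. 225.] [[ 0.4839 -0.0073]]
pad top 0.55 [285. 213.] [[ 0.4973 -0.019 ]]
    [ 0.4927 -0.0115  0.0086] [0.008304881968061338, 0.008304881968061392]
square_phones scene 0.84 [270. 227.] [[ 0.4965 -0.0106]]
square_phones_band scene 0.55 [269. 201.] [[ 0.4844 -0.017 ]]
square_phones_band top 0.82 [283. 213.] [[ 0.4838 -0.0094]]
    [ 0.4852 -0.0123  0.1526] [0.0034480105680028328, 0.0034480105680028935]
round_phones scene 0.78 [324. 255.] [[0.5466 0.2379]]
round_phones_band scene 0.96 [329. 229.] [[0.5358 0.2371]]
round_phones_band top 0.67 [191. 191.] [[0.5409 0.2407]]
    [0.5402 0.239  0.222 ] [0.0004608585953982972, 0.00046085859539825145]
tea_cup scene 0.65 [273. 202.] [[ 0.3826 -0.0663]]
tea_cup top 0.88 [262. 162.] [[0.6577 0.0525]]
    [0.5946 0.0525 0.3091] [0.0117041074428015, 0.01170410744280166]
clay_vase scene 0.9 [230. 253.] [[ 0.6686 -0.0835]]
clay_vase top 0.62 [299. 158.] [[ 0.6714 -0.0658]]
    [ 0.6721 -0.0708  0.0151] [0.006739234030694121, 0.006739234030694033]
stone scene 0.52 [255. 179.] [[ 0.3156 -0.1947]]
stone top 0.83 [344. 268.] [[ 0.3228 -0.1988]]
    [ 0.3212 -0.195   0.0058] [0.0035520589327436504, 0.0035520589327435767]
small_book scene 0.63 [339. 216.] [[0.3147 0.1997]]
```

Both pairs measure where they should be: the square pair is upright on the pad's middle with its band at 0.153 m, and the round pair's band is on the spare hook. The gripper is clear, so I hand the job in.

```bash
python3 -c "
from station import r
print(r.finish_job())"
```

```text
the job is handed in; nothing more can be done
None
```

I pulled the spare hook steadily to about 15 N, held it for over a second and eased it home; then I hung the round headphones on it, stood the square pair upright in the middle of the cork pad, and handed the job in at about 38 s, with the final placings checked by camera measurement rather than by eye, since my ten pictures were used up.

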